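# Move the charged battery pack from the charger to the label printer

## Robot

A 7-joint arm with a two-finger parallel gripper is mounted at the origin on the work surface. World frame = base frame: x ahead of the robot, y to its left, z up, the work surface at z = 0. Lengths are in m, angles in rad, forces in N, time in s.
With the tool pointing down it reaches from about 0.4 to 0.875 m from the base axis. Payload 6.5 kg.
Tool frame: the origin (TCP) lies midway between the tips of the shut fingers; the grasp point (between the pads) lies 19 mm behind it; z points along the fingers, y is the direction in which the jaws open and shut (so a half turn about z gives the same grasp; the last joint's range is limited). The gripper opens to 85 mm and grips with 20 to 120 N. Pads are 22 mm wide; open, the fingers measure 114 mm over their backs; the gripper's body (76 mm by 85 mm) begins 54 mm behind the grasp point. The pads swing forward as they close: fully open they stand 13 mm farther back than shut.
Start: joints at [1.079, 0.536, -0.004, 1.538, 0.003, 1.067, -0.071], TCP at [0.268, -0.592, 0.231] pointing down, gripper open.
Joint ranges: [-2.7, 2.7], [-0.37, 2.16], [-1.27, 1.26], [0.24, 2.4], [-1.31, 4.45], [0.19, 1.91], [-2.76, 2.76]. Speed limits (rad/s): [2.39, 2.39, 3.14, 3.14, 3.14, 3.14, 3.14].

## Interface

Orientations are given as a 3x3 rotation matrix whose columns are the frame's x, y, z axes.
In Python, from station import telemetry, vision, env gives the robot as it stands.
- The arm moves only by the shell command python3 -m pendant 'ROWS' [OPENING] [FORCE]. ROWS is JSON, a list of rows, each a list of 4 numbers: the shift along the tool's x, y, z in cm, then the turn about the tool's z in rad. In form: [[tx, ty, tz, twist], ...]. A call has 1 to 12 rows; each row is the pose to reach, as a shift and turn from the pose measured when the call began, along the tool's axes at that moment; what a row does not reach only later rows make up. A row lasts 1/8 s, in which the tool goes at most 62.5 mm and 10.7 degrees, less where a joint would pass 70% of its speed; a pose out of reach is approached as far as the arm can. A call with a gripper value outside its range is refused whole. OPENING is the gripper command: -1 is fully open, 1 is shut, values between are in proportion, set as the call begins (- or left out, the last holds). The fingers move at their own pace and stop on an object; FORCE is the grip in N (left out, the last holds). Time passes only in rows, so rows that repeat a pose let the fingers close. It gives the time, the measured TCP pose, the force and the opening at its end, in the units of the state.
- telemetry.observe(): the state, without advancing time (a new reading comes with each control period).
- vision.read_camera(name): name is "scene" or "top"; returns the picture (420x560x3 uint8, red, green, blue); there is no depth.
- vision.get_calibration(name): a dict with "fx", "fy", "cx", "cy" (pixels), "eye" and "orientation" of the camera in the world. Camera axes: x right, y up, looking along -z (the intrinsics and any distortion apply to the point x, -y, -z); pixel columns grow to the right and rows downward; lengths in m; the calibration is good to about 2 mm. A picture is of the moment at which its call begins. get_calibration takes no time and is no camera call.
- env.close_job(): hands the job in, once; it reports no verdict.
The state is a dict: "time_s": time; "joint_positions": joint angles; "joint_velocities": joint speeds; "tau": joint torques, N m; "eef_pos": TCP position; "tcp_rot": TCP orientation; "wrist_force": force on the tool from outside, world axes, zero at the start; "torque": the same for the moment, N m; "opening": finger opening in m.
Only numpy, scipy, OpenCV 4.12 (cv2) and the standard library are available. Lean on these libraries where they do the work, as an engineer would, in place of code of your own. Each camera call takes 0.05 s, during which the arm holds its last target.

## Task

Take the charged battery pack off the charger, holding its side release button in while you draw it straight up, and clip it into the battery bay of the label printer, pressing it down until it is fully home and stays latched by itself. Never wrench, ram or force the pack in either socket, and leave everything else on the bench where it is.

Things in the scene. Friction and masses are not known exactly. Their poses are not given: they have to be found in the camera images.
- pack: battery pack, black upright block 28 (x) x 50 (y) x 84 (z, up) mm, about 0.18 kg, origin at the centre of its underside; starts clipped in the charger. Grip it from above across its x axis, one pad on the button, one on the plain -x face, 64 mm above the underside: that presses the button and holds the pack in one go; width 35 mm, 29 with the button in
- button (a point): centre of the outer face of the pack's ribbed release button, as when out: on the +x face, 26 mm wide, 28 high, 7 mm proud, 64 mm above the underside. It goes in 6 mm along -x against a spring (1 N to start, 3.5 N fully in), drawing in the catch tooth
- tooth (a point): top outer edge of the pack's catch tooth (button out), 5 mm proud of the +x face, flat on top 16 mm above the underside, sloped below. With the button out it hangs under the lip of a socket, and a pull only loads the catch
- pack_top (a point): centre of the pack's flat top, 84 mm above its underside
- dock: charger, grey base 110 (x) x 120 (y) mm, 24 mm high, with one grey socket round the pack, fixed; origin under the socket's middle at bench level, z up, axes parallel to the clipped pack's. More than 35 N between pack and charger, side loads included, is forcing it: ease sideways loads off once gripped
- charge_socket (a point): middle of the charger's socket floor, 30 mm above the bench; opening 30.4 x 52.4 mm (1.2 mm clear of the pack each side), straight walls 34 mm high, then a mouth that flares 4 mm outwards over 6 mm more. The pack is free once it has risen 40 mm
- printer: white label printer, fixed: deck 115 (x) x 110 (y) mm, 22 high, grey battery socket (empty) in its middle; hood 60 mm high on its -x side, 53 to 131 mm from the socket. Origin under the socket's middle at bench level, z up. The pack goes in with its button to the printer's +x. More than 60 N between pack and socket is forcing it
- bay (a point): on the upright axis of the printer's socket, 30 mm above the bench: the LOWEST its floor can be. The socket is on a height-adjustable carrier, so all of it stands 0 to 10 mm higher than this, different each time and not measured: feel for home. Walls, opening and flared mouth (its top 40 mm above the floor) as the charger's
- bay_lip (a point): lip in the +x wall of the printer's socket under which the tooth snaps, 17 mm above the floor; given for the lowest setting (carrier 0 to 10 mm higher). Pressing the pack's top takes about 12 N until it snaps, then the pack stops solid on the floor; let go, it stands latched 2 mm above the floor
- ejector (a joint): travel (m) of the sprung plate in the floor of the printer's socket: 0 up (empty), about 0.006 with the pack latched, 0.008 fully down. It meets the pack 8 mm above the floor and pushes up with 5 N, 8 N when down, lifting a pack that is not latched
- carton_small: bystander, leave alone: small cardboard box 50 x 36 x 45 mm high; origin at its underside
- label_roll: bystander, leave alone: upright roll of paper labels, 60 mm across, 40 high; origin at its underside
- carton_flat: bystander, leave alone: flat cardboard box 110 x 80 x 30 mm high; origin at its underside
- driver: bystander, leave alone: screwdriver lying down; origin at its underside, on its length
- jar: bystander, leave alone: closed jar 64 mm across, 75 high; origin at its underside
- tape_roll: bystander, leave alone: clear tape roll 100 mm across, 48 high, lying flat; origin at its underside

How it is judged:
On the way:
1. the pack is drawn up out of the charger (z of pack in the frame of dock above 0.075 m), for 0.1 s.
At the end, for the whole second after the job is handed in: The pack stands upright (within 0.1 rad) and square in the printer's battery socket, within 5 mm of its axis, at rest and latched: it keeps the sprung ejector at least 5 mm down with nothing touching it (value of joint ejector above 0.005 m and horizontal distance between pack and bay below 0.005 m and angle between the x axis of pack and the x axis of printer, either way round below 0.1 rad and angle between pack's own z axis and vertical below 0.1 rad and linear speed of pack below 0.02 m/s).
It fails at once if the pack is forced in the charger's socket (over 35 N) (contact force between pack and dock above 35 N).
It fails at once if the pack is forced in the printer's socket (over 60 N) (contact force between pack and printer above 60 N).
It fails at once if a bystander is displaced by more than 30 mm (distance of any of carton_small, label_roll, carton_flat, driver, jar, tape_roll from where it was at the start of the episode above 0.03 m).
It also fails if it takes over 64 s, if anything falls off the work surface, if the arm or the gripper's body presses on something with over 40 N, if the wrist force passes 120 N, or if a joint passes its speed limit or range.

## Working session

There is one attempt and no reset: what is moved stays moved. The work goes in short steps, Python scripts to look and compute and a shell command to move; the robot and the scene stay as the last step left them, time stands still between calls to the robot, and variables do not carry over. Pictures are saved under pics/ and viewed, and the job is handed in when it is done.

```bash
mkdir -p pics; ls; python3 - <<'E'
from station import telemetry, vision, env
import cv2,numpy as np
np.set_printoptions(precision=4,suppress=True)
for n in("scene","top"):
    cv2.imwrite(f"pics/{n}0.png",vision.read_camera(n)[:,:,::-1]); print(n,vision.get_calibration(n))
for k,v in telemetry.observe().items(): print(k,np.array(v))
E
```

```text
pics
scene {'fx': 525.3187648075589, 'fy': 525.3187648075589, 'cx': 273.77872727565307, 'cy': 202.17493099075526, 'eye': array([1.4756, 0.7094, 0.861 ]), 'orientation': array([[-0.6277, -0.4387,  0.6431],
       [ 0.7784, -0.3447,  0.5246],
       [-0.0085,  0.8299,  0.5579]])}
top {'fx': 401.3775604025284, 'fy': 401.3775604025284, 'cx': 277.1290843500325, 'cy': 212.16997177198718, 'eye': array([0.5545, 0.014 , 1.2928]), 'orientation': array([[ 0.0002,  0.9995, -0.033 ],
       [-1.    ,  0.0002, -0.0012],
       [-0.0012,  0.033 ,  0.9995]])}
time_s 0.1
joint_positions [ 1.0788  0.5371 -0.0044  1.5388  0.0026  1.0673 -0.0712]
joint_velocities [-0.0002 -0.0018 -0.0011 -0.0029  0.0002 -0.0003 -0.0007]
tau [  0.0031 -58.4566   1.0525 -25.9778   0.0128   0.0046   0.0001]
eef_pos [ 0.2682 -0.5915  0.2305]
tcp_rot [[ 0.9107  0.4131 -0.0008]
 [ 0.4131 -0.9107  0.0014]
 [-0.0001 -0.0016 -1.    ]]
wrist_force [ 0.9062 -0.1438 -0.3898]
torque [ 0.0037  0.0014 -0.03  ]
opening 0.08541095236580368
```

View pics/scene0.png

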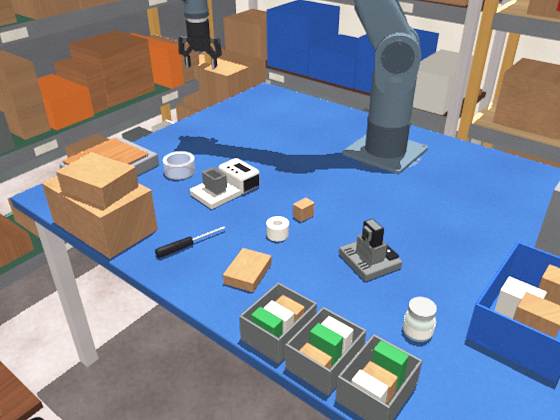

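View pics/top0.png

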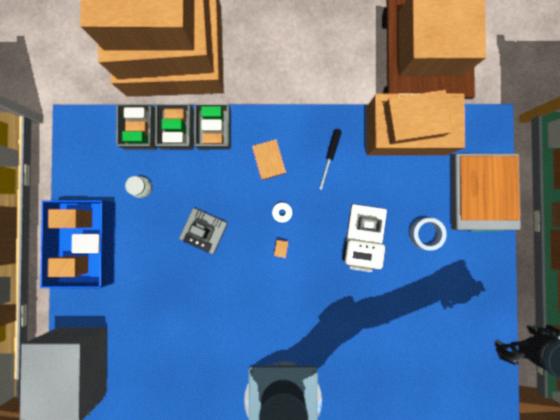

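The charger with the pack is near top pixel (205,231), and the printer near (368,225) with its hood toward the robot. I'll zoom in on both.

```bash
python3 - <<'E'
import cv2,numpy as np
t=cv2.imread('pics/top0.png');s=cv2.imread('pics/scene0.png')
def z(im,x,y,w,h,k):return cv2.resize(im[y:y+h,x:x+w],None,fx=k,fy=k,interpolation=cv2.INTER_CUBIC)
cv2.imwrite('pics/topz.png',np.hstack([z(t,175,200,60,60,6),z(t,338,198,60,80,6)[:360]]))
cv2.imwrite('pics/topz2.png',z(t,338,195,60,85,7))
cv2.imwrite('pics/scz.png',np.hstack([z(s,330,210,80,80,5),z(s,185,150,80,80,5)]))
E
```

```text
(no output)
```

View pics/topz.png

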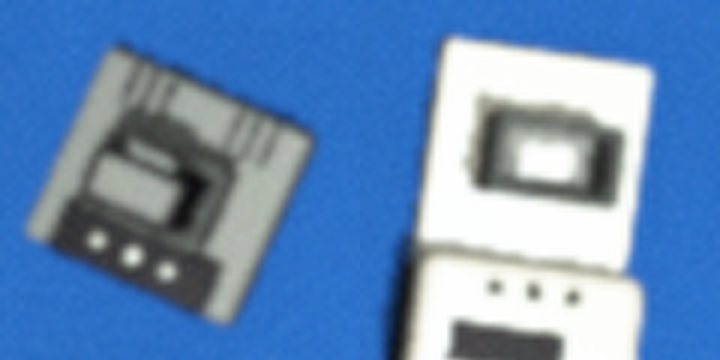

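View pics/topz2.png

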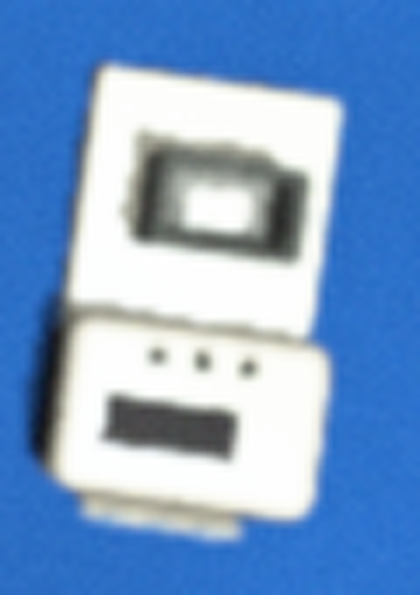

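View pics/scz.png

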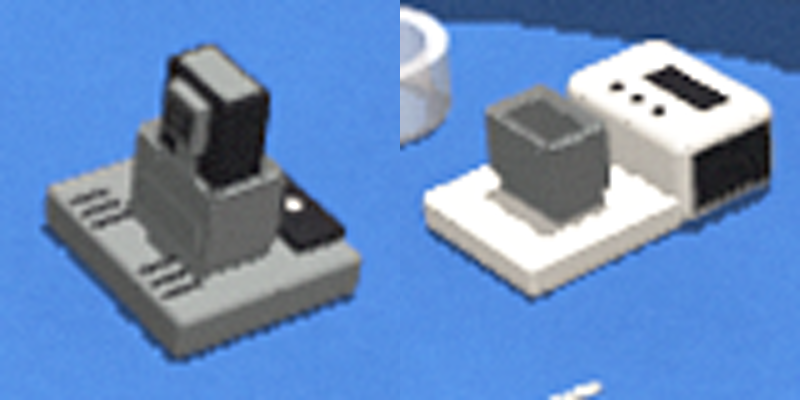

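```bash
cat > h.py <<'E'
import cv2,numpy as np
from station import vision
np.set_printoptions(precision=4,suppress=True)
CAL={n:vision.get_calibration(n) for n in("scene","top")}
def proj(n,P):
    c=CAL[n];p=(np.asarray(P,float)-c["eye"])@np.asarray(c["orientation"])
    return np.stack([c["cx"]+c["fx"]*p[:,0]/-p[:,2],c["cy"]+c["fy"]*p[:,1]/p[:,2]],1)
def ray(n,u,v,z):
    c=CAL[n];d=np.asarray(c["orientation"])@np.array([(u-c["cx"])/c["fx"],-(v-c["cy"])/c["fy"],-1.])
    return c["eye"]+d*(z-c["eye"][2])/d[2]
def box(x0,x1,y0,y1,z0,z1):
    return np.array([[x,y,z] for x in(x0,x1) for y in(y0,y1) for z in(z0,z1)],float)
def R(a): return np.array([[np.cos(a),-np.sin(a),0],[np.sin(a),np.cos(a),0],[0,0,1]])
def nonblue(im):  # rgb -> soft mask
    im=im.astype(float); r=im[...,2]/(im[...,0]+1)   # blue/red
    sat=(im[...,2]-im[...,0])/(im.max(-1)+1)
    return np.clip((0.6-sat)/0.45,0,1)
def sil(n,boxes,win,S=8):
    x,y,w,h=win;m=np.zeros((h*S,w*S),np.uint8)
    for B in boxes:
        q=(proj(n,B)-[x,y]+.5)*S-.5
        hl=cv2.convexHull(q.astype(np.float32)).reshape(-1,2)
        cv2.fillConvexPoly(m,np.round(hl*16).astype(np.int32),255,shift=4)
    return cv2.resize(m,(w,h),interpolation=cv2.INTER_AREA)/255.
E
python3 - <<'E'
from h import *
from scipy.optimize import minimize
t=cv2.imread('pics/top0.png')[:,:,::-1];s=cv2.imread('pics/scene0.png')[:,:,::-1]
print("guess dock",ray("top",205,231,.05),"printer",ray("top",368,223,.05))
im={"top":nonblue(t),"scene":nonblue(s)}
W={"dock":{"top":(172,198,66,66),"scene":(330,210,80,75)},"printer":{"top":(338,196,56,82),"scene":(183,150,82,62)}}
def dock(p):
    x,y,a,ox,oy,wo=p
    bs=[box(-.055+ox,.055+ox,-.06+oy,.06+oy,0,.024),box(-.0152-wo,.0152+wo,-.0262-wo,.0262+wo,.024,.07),box(-.014,.014,-.025,.025,.03,.114),box(.014,.021,-.013,.013,.08,.108)]
    return [b@R(a).T+[x,y,0] for b in bs]
def prn(p):
    x,y,a,ox,oy,wo,hw,hy=p
    bs=[box(-.0575+ox,.0575+ox,-.055+oy,.055+oy,0,.022),box(-.0152-wo,.0152+wo,-.0262-wo,.0262+wo,.022,.075),box(-.131,-.053,hy-hw,hy+hw,0.004,.06)]
    return [b@R(a).T+[x,y,0] for b in bs]
for name,f,p0 in(("dock",dock,[*ray("top",205,231,.05)[:2],-.4,0,0,.006]),("printer",prn,[*ray("top",368,223,.05)[:2],-.12,0,0,.006,.055,0])):
  for views in(("top","scene"),("top",),("scene",)):
    def cost(p):
        return sum(((sil(n,f(p),W[name][n])-im[n][W[name][n][1]:W[name][n][1]+W[name][n][3],W[name][n][0]:W[name][n][0]+W[name][n][2]])**2).sum() for n in views)
    best=None
    for a in(-.45,-.35,-.2,-.1,0.):
        q=np.array(p0);q[2]=a
        sx=np.array([q]+[q+d for d in np.diag([.01,.01,.1]+[.004]*(len(q)-3))])
        r=minimize(cost,q,method='Nelder-Mead',options=dict(initial_simplex=sx,maxiter=700,xatol=1e-5,fatol=1e-3))
        if best is None or r.fun<best.fun:best=r
    print(name,views,best.x,best.fun)
    if len(views)==2:
        np.save(f'{name}.npy',best.x)
        for n,I in(("top",t),("scene",s)):
            x,y,w,h=W[name][n];K=6 if n=="top" else 5
            o=cv2.resize(np.ascontiguousarray(I[y:y+h,x:x+w,::-1]),None,fx=K,fy=K,interpolation=cv2.INTER_CUBIC)
            for B in f(best.x):
                q=(proj(n,B)-[x,y]+.5)*K-.5
                for i in range(8):
                    for b in(1,2,4):
                        if not i&b:cv2.line(o,tuple(np.int32(q[i])),tuple(np.int32(q[i|b])),(0,0,255),1)
            cv2.imwrite(f'pics/fit_{name}_{n}.png',o)
E
python3 -c "
import cv2,numpy as np
for m in('dock','printer'):
    a,b=[cv2.imread(f'pics/fit_{m}_{n}.png') for n in('top','scene')]
    H=max(a.shape[0],b.shape[0]);p=lambda i:np.pad(i,((0,H-len(i)),(0,0),(0,0)))
    cv2.imwrite(f'pics/fit_{m}.png',np.hstack([p(a),p(b)])[:600,:800])"
```

```text
guess dock [0.5372 0.2386 0.05  ] printer [ 0.562  -0.2657  0.05  ]
dock ('top', 'scene') [ 0.5441  0.2555 -0.4201 -0.0039 -0.0051  0.0056] 94.9028328687421
dock ('top',) [ 0.5367  0.2478 -0.4273  0.0009  0.0045  0.0082] 27.407430308648333
dock ('scene',) [ 0.544   0.2552 -0.427  -0.0046 -0.0045  0.0065] 56.842806679263305
printer ('top', 'scene') [ 0.5571 -0.2668 -0.1373  0.0017 -0.0007  0.0055  0.0551  0.0002] 478.05940198138427
printer ('top',) [ 0.5539 -0.266  -0.139   0.0053 -0.0021  0.004   0.0556 -0.0016] 71.50048092265058
printer ('scene',) [ 0.5632 -0.266  -0.1559 -0.0053  0.0006  0.0036  0.054   0.0026] 303.8516463602434
```

View pics/fit_dock.png

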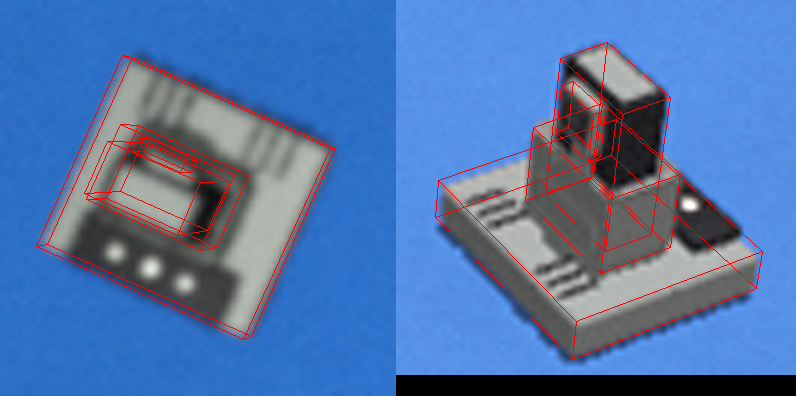

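View pics/fit_printer.png

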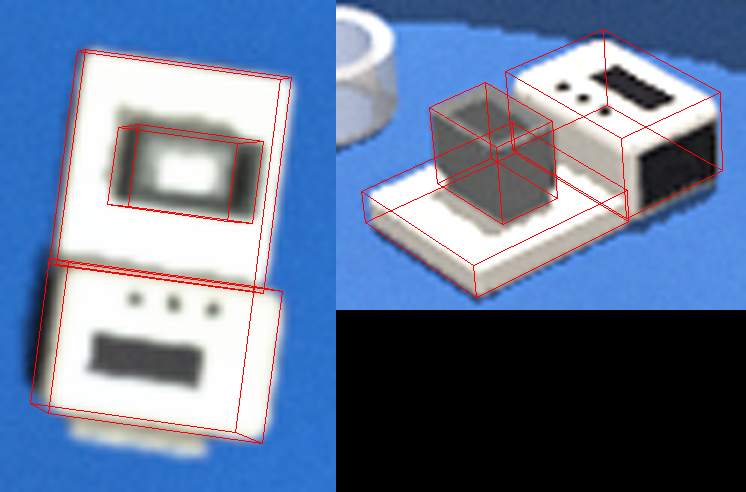

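```bash
python3 - <<'E'
from h import *
def pts(n,L,z,ox,oy,K):
    r=[ray(n,(U+.5)/K-.5+ox,(V+.5)/K-.5+oy,z) for U,V in L]
    r=np.array(r);print(n,"\n",r[:,:2],"sides",[float(np.hypot(*(r[i]-r[(i+1)%len(r)])[:2]).round(4)) for i in range(len(r))],"mean",r.mean(0)[:2])
# topz base top corners
pts("top",[(113,47),(313,137),(225,325),(27,235)],.024,175,200,6)
# scz base top corners: left, back?, right, front
pts("scene",[(47,188),(178,325),(358,262)],.024,330,210,5)
pts("scene",[(48,208),(178,357),(357,288)],.0,330,210,5)
# pack top scene corners
pts("scene",[(168,62),(210,43),(270,88),(232,112)],.114,330,210,5)
pts("top",[(107,148),(188,176),(173,226),(90,196)],.114,175,200,6)
# printer deck scene: left, front
pts("scene",[(425,193),(530,275),(680,208)],.022,185-80,150,5)
c=CAL["top"];print(proj("top",[[0,0,0]]),proj("scene",[[0,0,0],[.268,-.592,.231]]))
E
```

```text
top 
 [[0.6114 0.2805]
 [0.564  0.1748]
 [0.4652 0.2206]
 [0.5124 0.325 ]] sides [0.1159, 0.1089, 0.1146, 0.1086] mean [0.5382 0.2502]
scene 
 [[0.5677 0.1801]
 [0.6161 0.285 ]
 [0.5223 0.3301]] sides [0.1155, 0.1041, 0.1567] mean [0.5687 0.2651]
scene 
 [[0.5551 0.1743]
 [0.6113 0.2846]
 [0.5131 0.3281]] sides [0.1238, 0.1075, 0.1595] mean [0.5598 0.2623]
scene 
 [[0.5481 0.2299]
 [0.5219 0.2378]
 [0.5363 0.2787]
 [0.564  0.274 ]] sides [0.0273, 0.0433, 0.0281, 0.0469] mean [0.5426 0.2551]
top 
 [[0.5579 0.2642]
 [0.5442 0.2244]
 [0.5198 0.2316]
 [0.5344 0.2723]] sides [0.042, 0.0255, 0.0432, 0.0248] mean [0.5391 0.2481]
scene 
 [[ 0.6056 -0.3245]
 [ 0.6293 -0.2134]
 [ 0.5238 -0.1933]] sides [0.1136, 0.1074, 0.1546] mean [ 0.5862 -0.2437]
[[281.9925 400.2463]] [[384.9703 150.4594]
 [201.3372  70.0232]]
```

```bash
python3 -c "
import cv2
a=cv2.imread('pics/fit_dock_scene.png');print(a.shape)
cv2.imwrite('pics/a.png',cv2.resize(a,None,fx=1.6,fy=1.6))
b=cv2.imread('pics/fit_printer_scene.png');cv2.imwrite('pics/b.png',cv2.resize(b,None,fx=1.9,fy=1.9))"
```

```text
(375, 400, 3)
```

View pics/a.png

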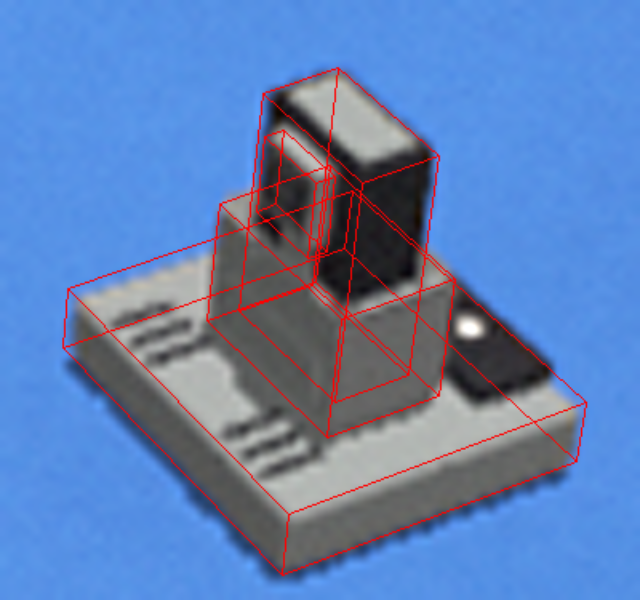

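View pics/b.png

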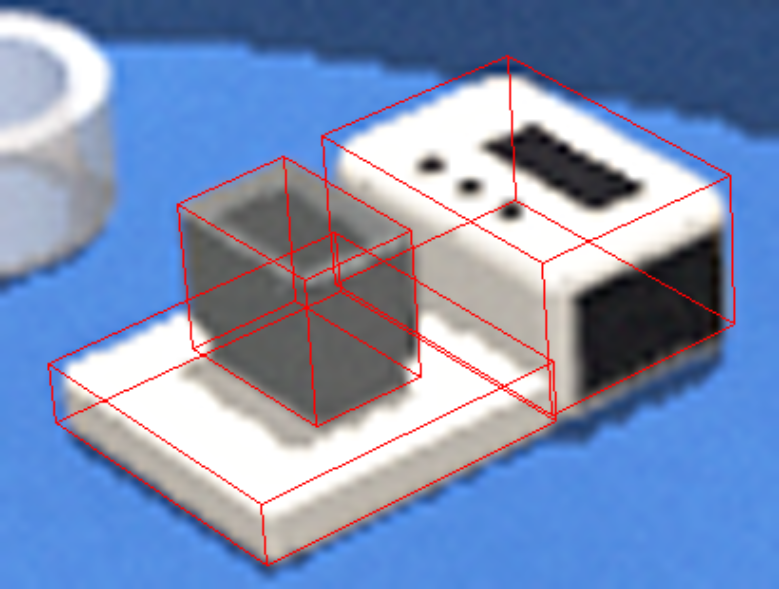

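```bash
python3 -m pendant '[[4,-1.8,-0.3,-0.11],[8.8,-4,-0.6,-0.22],[13.2,-6,-0.9,-0.34],[17.6,-8,-1.2,-0.45],[22,-10,-1.5,-0.56],[26.4,-11.9,-2,-0.67],[30.8,-13.9,-2,-0.79],[35.2,-15.9,-2,-0.9],[39.6,-17.8,-2,-1.007],[39.6,-17.8,-2,-1.007],[39.6,-17.8,-2,-1.007]]' -1 20
cat > snap.py <<'E'
import sys
from h import *
from station import telemetry
tag=sys.argv[1];o=telemetry.observe();p=np.array(o["eef_pos"]);print(o["time_s"],p,np.array(o["tcp_rot"]).tolist(),np.array(o["wrist_force"]))
for n in("top","scene"):
    im=vision.read_camera(n)[:,:,::-1];cv2.imwrite(f"pics/{n}_{tag}.png",im)
    c=proj(n,[p])[0]
    if len(sys.argv)>2:
        x0,y0=int(c[0])-40,int(c[1])-40;x0=max(0,x0);y0=max(0,y0)
        z=cv2.resize(im[y0:y0+80,x0:x0+80],None,fx=5,fy=5,interpolation=cv2.INTER_CUBIC)
        cv2.imwrite(f"pics/z{n}_{tag}.png",z);print(n,"crop",x0,y0,"tcp px",c)
a,b=[cv2.imread(f"pics/z{n}_{tag}.png") for n in("top","scene")]
cv2.imwrite(f"pics/z_{tag}.png",np.hstack([a,b]))
E
python3 snap.py p1 z
```

```text
time_s: 1.48
eef_pos: [0.5547, -0.2663, 0.2502]
tcp_rot: [[0.138, 0.99, -0.002], [0.99, -0.138, 0.001], [0.001, -0.002, -1.0]]
wrist_force: [-0.7, -0.0, -0.1]
opening: 0.0857
1.475 [ 0.5547 -0.2663  0.2502] [[0.13836353717165853, 0.9903793473660929, -0.0020687899987922188], [0.9903811483937747, -0.1383614047206223, 0.0011413106345419652], [0.0008440897910747552, -0.0022068063911963656, -0.9999972087550926]] [-0.6632 -0.0355 -0.143 ]
top crop 345 185 tcp px [385.6256 225.3702]
scene crop 169 77 tcp px [209.6762 117.3032]
```

View pics/z_p1.png

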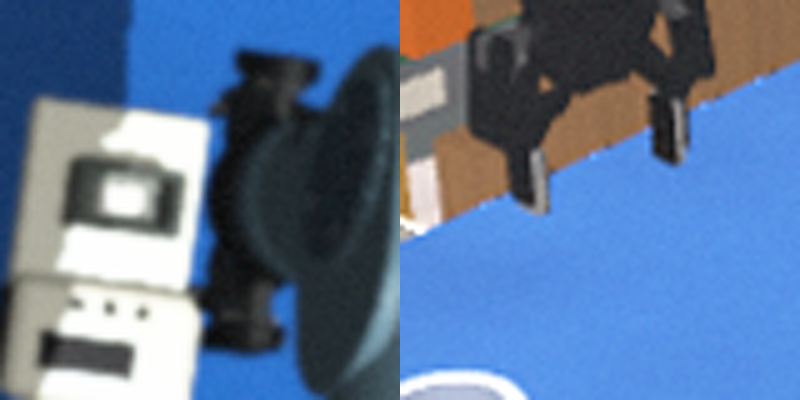

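```bash
python3 - <<'E'
from h import *
p=np.array([.5547,-.2663,.2502]);X=np.array([.138,.99,0]);Y=np.array([.99,-.138,0])
for s in(1,-1):
  for w in(1,-1):
    for e in(0,.0145):
      for n,o in(("scene",(169,77)),("top",(345,185))):
        q=proj(n,[p+s*(.0427+e)*Y+w*.011*X+[0,0,.013]])[0];print(s,w,e,n,(q-o+.5)*5-.5)
E
python3 -c "
import cv2
a=cv2.imread('pics/scene_p1.png')[77+15:77+50,169+10:169+65]
cv2.imwrite('pics/c.png',cv2.resize(a,None,fx=14,fy=14,interpolation=cv2.INTER_NEAREST))"
```

```text
1 1 0 scene [152.4793 210.9948]
1 1 0 top [201.4169 118.482 ]
1 1 0.0145 scene [130.4485 219.0876]
1 1 0.0145 top [205.0736  90.5527]
1 -1 0 scene [128.1653 198.5742]
1 -1 0 top [243.9197 124.3997]
1 -1 0.0145 scene [106.2023 206.5183]
1 -1 0.0145 top [247.5575  96.4643]
-1 1 0 scene [277.2065 165.1778]
-1 1 0 top [179.8117 283.4949]
-1 1 0.0145 scene [297.568  157.6983]
-1 1 0.0145 top [176.1318 311.6008]
-1 -1 0 scene [252.5539 153.5822]
-1 -1 0 top [222.4266 289.4491]
-1 -1 0.0145 scene [272.8675 146.2347]
-1 -1 0.0145 top [218.7658 317.5612]
```

View pics/c.png

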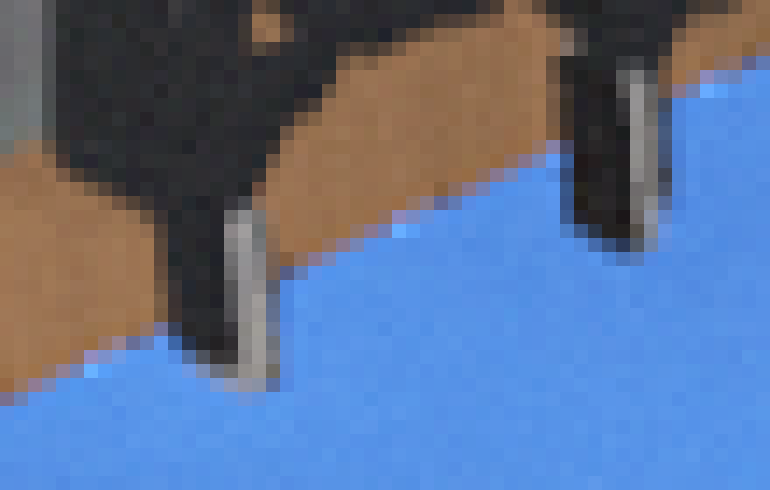

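```bash
python3 -m pendant '[[5,-0.8,0,0.03],[10.5,-1.8,0,0.06],[16,-2.7,0,0.09],[21.5,-3.6,0,0.12],[27,-4.6,0,0.15],[32.5,-5.5,1,0.18],[38,-6.4,2,0.21],[43.5,-7.3,4,0.25],[49,-8.3,6,0.28],[51.1,-8.6,8,0.282],[51.1,-8.6,8,0.282],[51.1,-8.6,8,0.282]]'
python3 snap.py d1 z
```

```text
time_s: 3.08
eef_pos: [0.5416, 0.2485, 0.1713]
tcp_rot: [[0.413, 0.911, -0.001], [0.911, -0.413, -0.0], [-0.001, -0.001, -1.0]]
wrist_force: [0.6, 0.1, 0.9]
opening: 0.0853
3.075 [0.5416 0.2485 0.1713] [[0.4127231750540074, 0.9108559098353587, -0.0010451274276638], [0.9108561302694089, -0.4127237785033045, -0.00043887195483461976], [-0.0008310980546848437, -0.0007708280977587769, -0.9999993575498273]] [0.5898 0.0508 0.8573]
top crop 153 190 tcp px [193.6216 230.0356]
scene crop 333 163 tcp px [373.6709 203.7792]
```

View pics/z_d1.png

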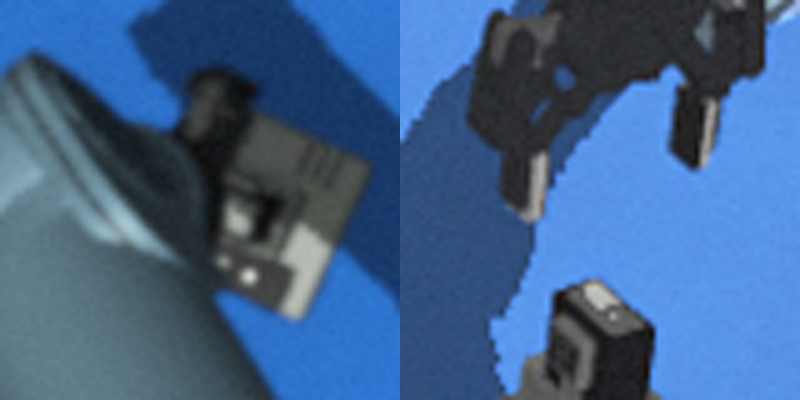

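```bash
cat > ov.py <<'E'
from h import *
def draw(src,n,win,K,segs,out):
    x,y,w,h=win;im=cv2.imread(src)[y:y+h,x:x+w]
    o=cv2.resize(im,None,fx=K,fy=K,interpolation=cv2.INTER_NEAREST)
    for P,col in segs:
        q=(proj(n,P)-[x,y]+.5)*K-.5
        cv2.polylines(o,[np.round(q).astype(np.int32)],True,col,1)
    cv2.imwrite(out,o)
def pads(p,X,Y,half=.0427,dz=.013):
    L=[]
    for s in(1,-1):
        L.append((np.array([p+s*half*Y+w*.011*X+[0,0,z] for w,z in((-1,dz),(1,dz),(1,dz+.03),(-1,dz+.03))]),(0,255,255)))
    return L
def top(x,y,a,z,col,hx=.014,hy=.025): 
    return (np.array([[sx*hx,sy*hy,0] for sx,sy in((1,1),(1,-1),(-1,-1),(-1,1))])@R(a).T+[x,y,z],col)
E
python3 - <<'E'
from ov import *
a=np.arctan2(-.4127,.9109);X=np.array([.4127,.9109,0]);Y=np.array([.9109,-.4127,0]);p=np.array([.5416,.2485,.1713])
S=pads(p,X,Y)+[top(.544,.2552,a,.114,(0,0,255)),top(.538,.249,a,.114,(0,255,0))]
draw('pics/scene_d1.png','scene',(343,185,60,55),12,S,'pics/e.png')
draw('pics/top0.png','top',(180,205,45,45),13,[top(.544,.2552,a,.114,(0,0,255)),top(.538,.249,a,.114,(0,255,0))],'pics/f.png')
E
```

```text
(no output)
```

View pics/e.png

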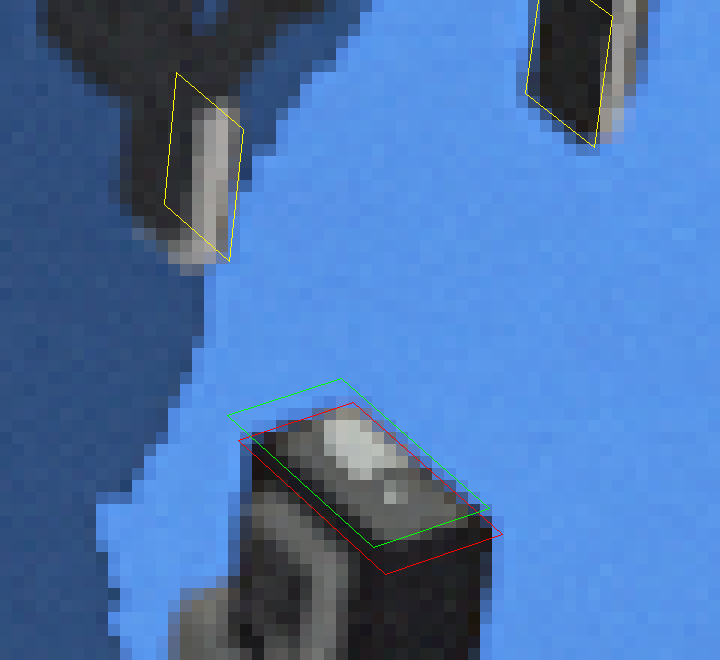

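View pics/f.png

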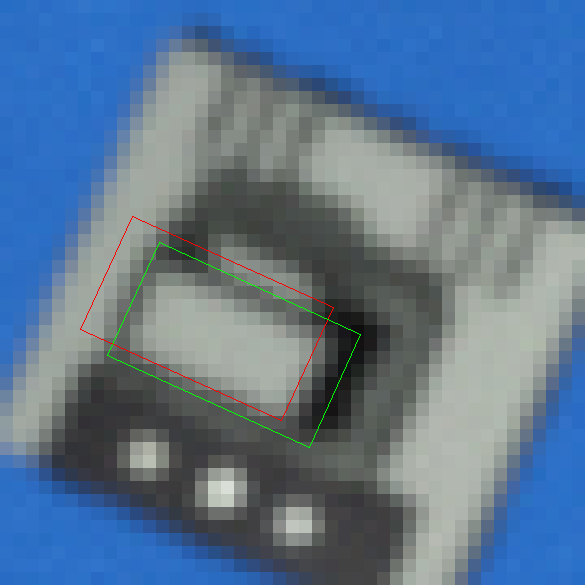

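```bash
python3 -m pendant '[[0.2,-0.3,1,0],[0.2,-0.3,2,0],[0.2,-0.3,3,0],[0.2,-0.3,3,0],[0.2,-0.3,3,0]]'
python3 snap.py d2 z
python3 - <<'E'
from ov import *
from station import telemetry
o=telemetry.observe();M=np.array(o["tcp_rot"]);p=np.array(o["eef_pos"]);a=np.arctan2(M[1,1],M[0,1]);print(a)
S=pads(p,M[:,0],M[:,1])+[top(.540,.2518,-.4255,.114,(0,0,255))]
draw('pics/scene_d2.png','scene',(343,195,60,50),12,S,'pics/e2.png')
E
```

```text
time_s: 3.8
eef_pos: [0.5399, 0.2519, 0.1417]
tcp_rot: [[0.413, 0.911, -0.0], [0.911, -0.413, 0.0], [0.0, -0.0, -1.0]]
wrist_force: [-1.2, 0.2, 0.4]
opening: 0.0854
3.8 [0.5399 0.2519 0.1417] [[0.4129079085135374, 0.9107727444697025, -0.000258878546713798], [0.9107727674441178, -0.41290783605729464, 0.00029155559528873203], [0.00015864790916128457, -0.00035616514148853516, -0.9999999239886134]] [-1.1985  0.1773  0.4163]
top crop 154 190 tcp px [194.5951 230.4865]
scene crop 334 174 tcp px [374.056  214.3179]
-0.4256935704216174
```

View pics/e2.png

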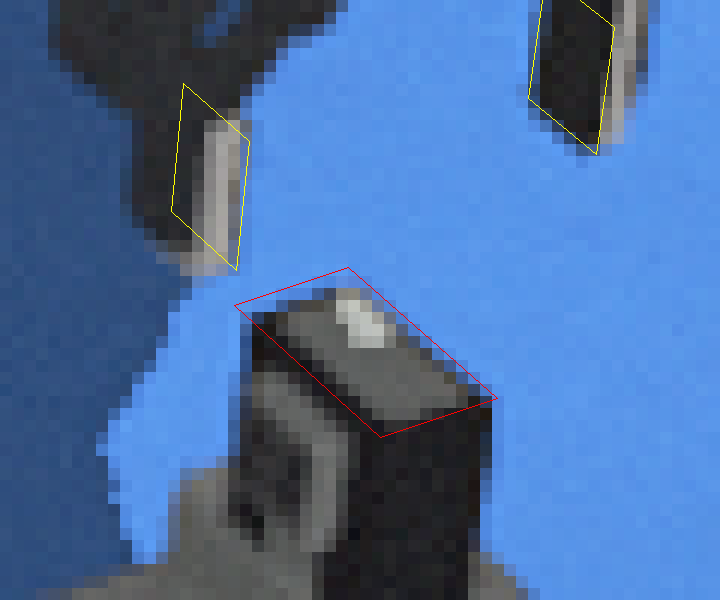

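```bash
python3 -m pendant '[[0.1,0,1.2,0],[0.1,0,2.4,0],[0.1,0,3.6,0],[0.1,0,4.8,0],[0.1,0,5.8,0],[0.1,0,6.4,0],[0.1,0,6.4,0],[0.1,0,6.4,0]]'
python3 snap.py d3 z
```

```text
time_s: 4.9
eef_pos: [0.5408, 0.2531, 0.0784]
tcp_rot: [[0.413, 0.911, 0.001], [0.911, -0.413, 0.001], [0.001, 0.0, -1.0]]
wrist_force: [0.8, -0.1, -0.1]
opening: 0.0859
4.9 [0.5408 0.2531 0.0784] [[0.4129798218342305, 0.9107397238556167, 0.0009067244135613422], [0.9107394761561718, -0.4129805337172139, 0.0008278535057017306], [0.0011284186054227147, 0.0004839029241353332, -0.9999992462544214]] [ 0.8417 -0.0952 -0.148 ]
top crop 158 189 tcp px [198.5405 229.9242]
scene crop 331 195 tcp px [371.7405 235.945 ]
```

View pics/z_d3.png

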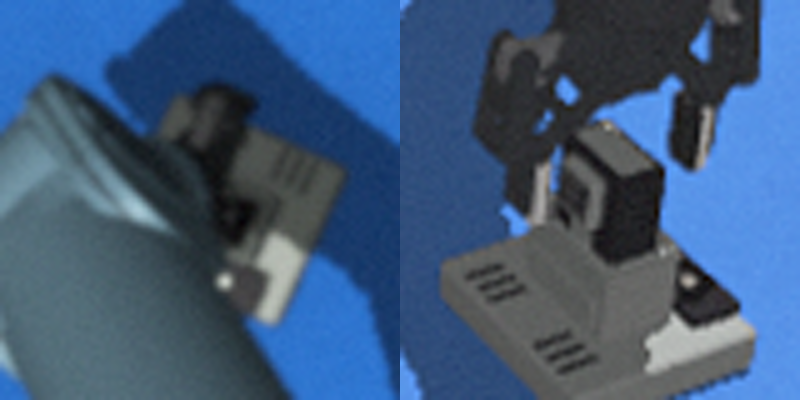

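```bash
python3 -m pendant '[[0,0,0,0],[0,0,0,0],[0,0,0,0],[0,0,0,0]]' 0.0 20;python3 -m pendant '[[0,0,0,0],[0,0,0,0]]' 0.13 20;  python3 -m pendant '[[0,0,0,0],[0,0,0,0]]' 0.22 20; python3 snap.py d4 z
```

```text
time_s: 5.5
eef_pos: [0.5409, 0.253, 0.0785]
tcp_rot: [[0.413, 0.911, 0.001], [0.911, -0.413, 0.001], [0.001, 0.001, -1.0]]
wrist_force: [0.3, -0.1, 0.3]
opening: 0.0425
time_s: 5.75
eef_pos: [0.5409, 0.253, 0.0785]
tcp_rot: [[0.413, 0.911, 0.001], [0.911, -0.413, 0.001], [0.001, 0.001, -1.0]]
wrist_force: [0.1, -0.0, -0.1]
opening: 0.0373
time_s: 6.0
eef_pos: [0.5409, 0.253, 0.0785]
tcp_rot: [[0.413, 0.911, 0.001], [0.911, -0.413, 0.001], [0.001, 0.001, -1.0]]
wrist_force: [-0.7, -0.3, 0.7]
opening: 0.0333
6.0 [0.5409 0.253  0.0785] [[0.4129809028449525, 0.9107390739167671, 0.0010550481491669898], [0.910738952980715, -0.41298176259027053, 0.0007894880773428578], [0.001154733284688342, 0.0006348299477504249, -0.9999991317906124]] [-0.692  -0.2707  0.6918]
top crop 158 189 tcp px [198.5487 229.9176]
scene crop 331 195 tcp px [371.7228 235.8971]
```

View pics/z_d4.png

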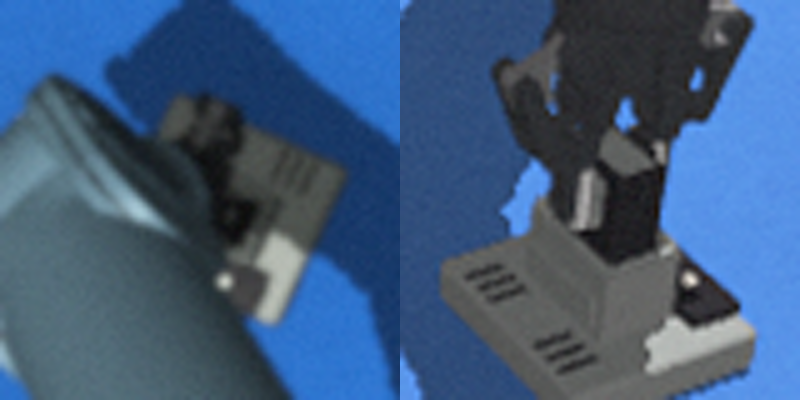

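```bash
python3 -m pendant '[[0,0,0,0],[0,0,0,0]]' 0.29 20;python3 -m pendant '[[0,0,0,0],[0,0,0,0],[0,0,0,0]]' 0.34 20
```

```text
time_s: 6.35
eef_pos: [0.5403, 0.2534, 0.0786]
tcp_rot: [[0.413, 0.911, 0.0], [0.911, -0.413, 0.001], [0.001, -0.0, -1.0]]
wrist_force: [-2.8, 0.4, 3.6]
opening: 0.0303
time_s: 6.72
eef_pos: [0.5399, 0.2537, 0.0788]
tcp_rot: [[0.412, 0.911, -0.0], [0.911, -0.412, 0.001], [0.001, -0.001, -1.0]]
wrist_force: [-4.2, 0.4, 5.8]
opening: 0.0285
```

```bash
python3 -m pendant '[[0,-0.05,0,0],[0,-0.05,-0.05,0],[0,-0.05,-0.05,0]]' 0.5 30;python3 -m pendant '[[0,-0.03,-0.03,0],[0,-0.03,-0.03,0]]'
```

```text
time_s: 7.1
eef_pos: [0.5396, 0.2534, 0.0789]
tcp_rot: [[0.413, 0.911, -0.0], [0.911, -0.413, 0.001], [0.001, -0.001, -1.0]]
wrist_force: [0.5, -1.1, -1.7]
opening: 0.0277
time_s: 7.35
eef_pos: [0.5393, 0.2534, 0.079]
tcp_rot: [[0.413, 0.911, -0.0], [0.911, -0.413, 0.0], [0.0, -0.001, -1.0]]
wrist_force: [0.1, 0.3, -2.9]
opening: 0.028
```

Side loads are near zero. Next I'll lift a few mm gently to confirm the catch is released.

```bash
python3 -m pendant '[[0,0,-0.1,0],[0,0,-0.2,0],[0,0,-0.3,0],[0,0,-0.4,0]]'; python3 -m pendant '[[0,0,-0.2,0],[0,0,-0.4,0],[0,0,-0.6,0],[0,0,-0.8,0]]'
```

```text
time_s: 7.85
eef_pos: [0.5393, 0.2534, 0.0832]
tcp_rot: [[0.413, 0.911, -0.0], [0.911, -0.413, 0.001], [0.0, -0.001, -1.0]]
wrist_force: [1.4, 1.3, -2.8]
opening: 0.0277
time_s: 8.35
eef_pos: [0.5393, 0.2534, 0.0913]
tcp_rot: [[0.413, 0.911, -0.0], [0.911, -0.413, 0.001], [0.0, -0.001, -1.0]]
wrist_force: [-1.0, -0.1, -2.7]
opening: 0.0282
```

```bash
python3 -m pendant '[[0,0,-0.5,0],[0,0,-1,0],[0,0,-1.5,0],[0,0,-2,0],[0,0,-2.5,0],[0,0,-3,0],[0,0,-3.6,0],[0,0,-4.2,0],[0,0,-4.8,0],[0,0,-5.5,0],[0,0,-6.2,0],[0,0,-7,0]]';  python3 -m pendant '[[0,0,-1,0],[0,0,-2,0],[0,0,-3,0],[0,0,-3,0],[0,0,-3,0]]'; python3 snap.py d5 z
```

```text
time_s: 9.85
eef_pos: [0.5393, 0.2533, 0.1618]
tcp_rot: [[0.413, 0.911, -0.0], [0.911, -0.413, 0.001], [0.0, -0.001, -1.0]]
wrist_force: [-0.4, -0.5, -1.8]
opening: 0.0278
time_s: 10.48
eef_pos: [0.5391, 0.2532, 0.1916]
tcp_rot: [[0.413, 0.911, -0.001], [0.911, -0.413, 0.0], [-0.0, -0.001, -1.0]]
wrist_force: [-0.0, 0.9, -2.3]
opening: 0.0278
10.475 [0.5391 0.2532 0.1916] [[0.4128582839720777, 0.9107948994612644, -0.00082974151172504], [0.9107952596674707, -0.4128582844334936, 0.00017872296241879912], [-0.00017978569446632094, -0.0008295118911990512, -0.9999996397934984]] [-0.031   0.8844 -2.3472]
top crop 150 191 tcp px [190.3773 231.0065]
scene crop 336 156 tcp px [376.8178 196.7555]
```

View pics/z_d5.png

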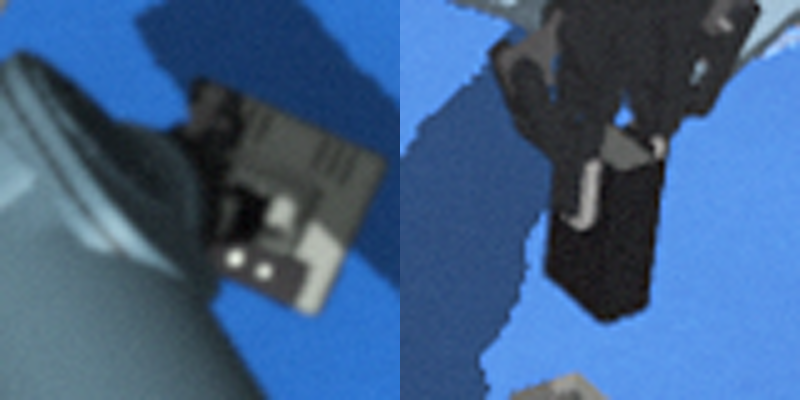

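```bash
python3 - <<'E'
from ov import *
for n,w,K in(("top",(338,196,56,60),10),("scene",(183,150,82,62),9)):
    S=[top(.557,-.2665,-.138,.022,(0,0,255),.0575,.055),top(.557,-.2665,-.138,.075,(0,200,0),.0192,.0302),top(.557,-.2665,-.138,.075,(255,0,255),.0152,.0262)]
    draw(f'pics/{n}0.png',n,w,K,S,f'pics/g{n}.png')
E
```

```text
(no output)
```

View pics/gtop.png

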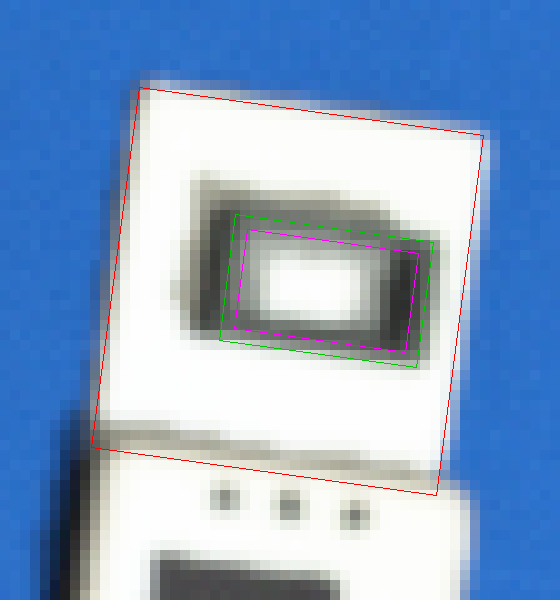

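View pics/gscene.png

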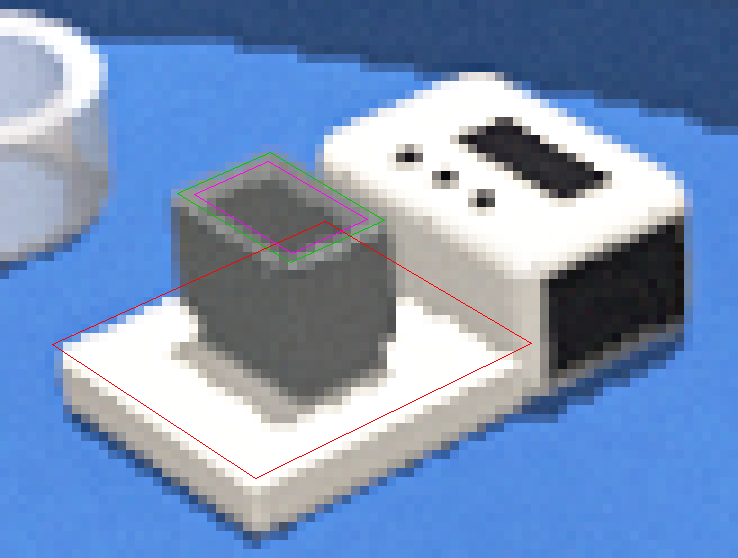

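```bash
python3 -m pendant '[[-2,1,0,-0.01],[-6,3,0,-0.04],[-10.5,5.2,0,-0.07],[-15,7.4,0,-0.1],[-19.5,9.7,0,-0.13],[-24,11.9,0,-0.16],[-28.5,14.1,0,-0.19],[-33,16.4,0,-0.22],[-37.5,18.6,0,-0.25],[-42,20.8,0,-0.27],[-45,22.3,0,-0.288],[-46.5,23.1,0,-0.288]]'; python3 -m pendant '[[0,0,1,0],[0,0,2,0],[0,0,3,0],[0,0,3,0]]' ; python3 snap.py q1 z
```

```text
time_s: 12.08
eef_pos: [0.5568, -0.268, 0.1907]
tcp_rot: [[0.14, 0.99, -0.002], [0.99, -0.14, -0.0], [-0.001, -0.002, -1.0]]
wrist_force: [0.1, 0.4, -1.5]
opening: 0.0279
time_s: 12.58
eef_pos: [0.5561, -0.2666, 0.1595]
tcp_rot: [[0.138, 0.99, -0.004], [0.99, -0.138, 0.001], [0.0, -0.004, -1.0]]
wrist_force: [-1.0, -1.1, -1.9]
opening: 0.0282
12.575 [ 0.5561 -0.2666  0.1595] [[0.1384846481081222, 0.9903557105489149, -0.004191517806661496], [0.9903644779666667, -0.13848146794596317, 0.0010410654846502068], [0.00045057760899054746, -0.004295301931781568, -0.9999906736370758]] [-0.9588 -1.115  -1.9073]
top crop 337 184 tcp px [377.0812 224.8633]
scene crop 171 106 tcp px [211.6847 146.7747]
```

View pics/z_q1.png

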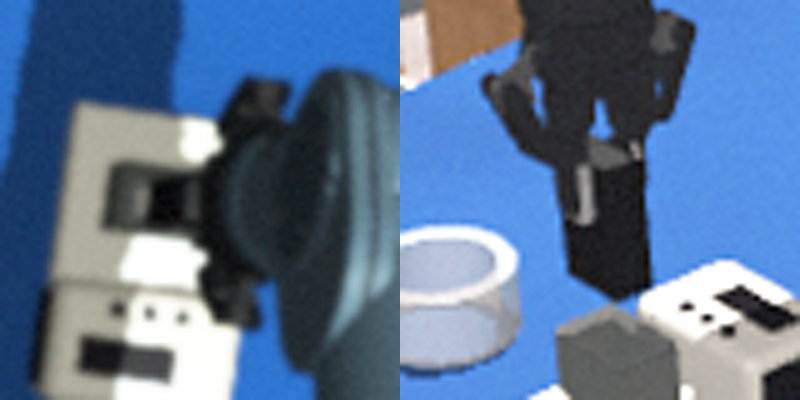

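```bash
cat >> ov.py <<'E'
def packsegs(p,M,d=.049,ox=0,col=(0,255,255)):
    X,Y,Z=M[:,0],M[:,1],M[:,2]
    f=lambda x,y,z:p+ (x+ox)*X+(y-.0005)*Y+(d-z)*Z   # x along tool x(pack y), y along tool y(pack x), z above underside
    r=lambda z:np.array([f(.025*a,.014*b,z) for a,b in((1,1),(1,-1),(-1,-1),(-1,1))])
    return [(r(0),col),(r(.084),col)]+[(np.array([f(.025*a,.014*b,0),f(.025*a,.014*b,.084)]),col) for a,b in((1,1),(1,-1),(-1,-1),(-1,1))]
def now():
    from station import telemetry
    o=telemetry.observe();return np.array(o["eef_pos"]),np.array(o["tcp_rot"])
E
python3 - <<'E'
from ov import *
p,M=now()
S=packsegs(p,M)+[top(.557,-.2665,-.138,.022,(0,0,255),.0575,.055),top(.557,-.2665,-.138,.075,(0,200,0),.0192,.0302)]
draw('pics/scene_q1.png','scene',(185,125,65,85),9,S,'pics/k.png')
draw('pics/top_q1.png','top',(345,195,50,65),9,S,'pics/k2.png')
a,b=cv2.imread('pics/k.png')[:600],cv2.imread('pics/k2.png')
E
```

```text
(no output)
```

View pics/k.png

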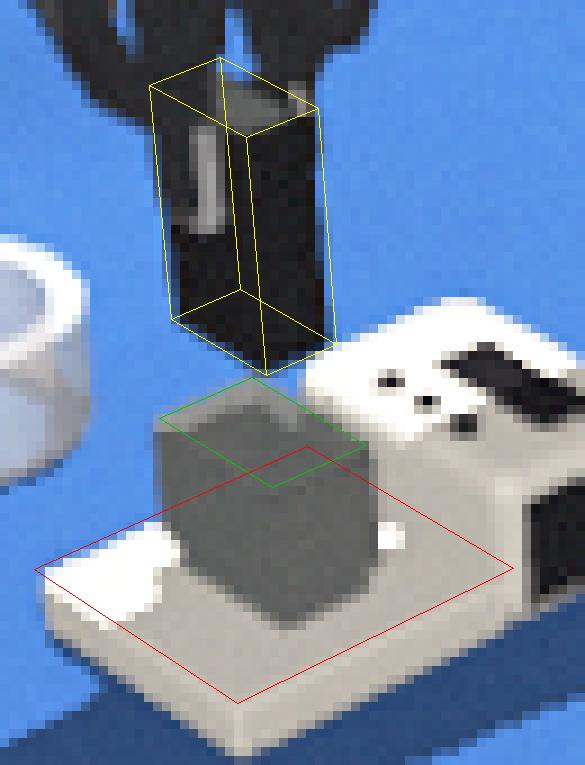

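View pics/k2.png

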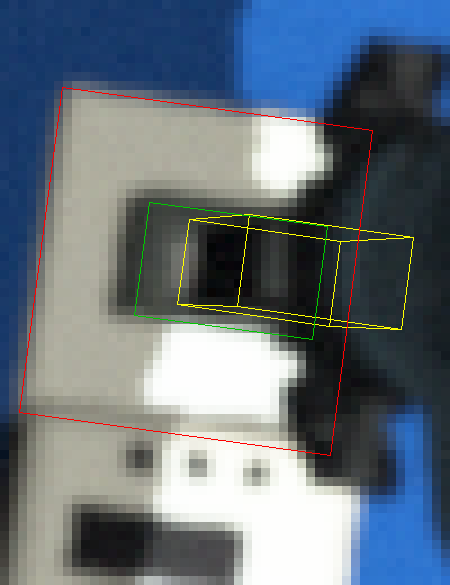

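```bash
python3 - <<'E'
from h import *
from scipy.optimize import minimize
I={n:nonblue(cv2.imread(f'pics/{n}0.png')[:,:,::-1]) for n in("top","scene")}
def run(name,mk,p0,wins):
    for n,w in wins.items():
        x,y,ww,h=w;T=I[n][y:y+h,x:x+ww]
        cost=lambda p:((sil(n,mk(p),w)-T)**2).sum()
        b=None
        for a in(p0[2]-.05,p0[2]+.05):
            q=np.array([p0[0],p0[1],a]);r=minimize(cost,q,method='Nelder-Mead',options=dict(initial_simplex=np.array([q]+[q+d for d in np.diag([.008,.008,.08])]),xatol=1e-5,fatol=1e-3))
            if b is None or r.fun<b.fun:b=r
        print(name,n,b.x,b.fun)
def T(p,bs):return [b@R(p[2]).T+[p[0],p[1],0] for b in bs]
dock=lambda p:T(p,[box(-.055,.055,-.06,.06,0,.024),box(-.0205,.0205,-.0315,.0315,.024,.07),box(-.014,.014,-.025,.025,.03,.114),box(.014,.021,-.013,.013,.08,.108)])
run("dock",dock,[.54,.252,-.42],{"top":(172,198,66,66),"scene":(330,210,80,75)})
pr=lambda p:T(p,[box(-.0575,.0575,-.055,.055,0,.022),box(-.0205,.0205,-.0315,.0315,.022,.075),box(-.131,-.053,-.055,.055,0,.06)])
# top: only deck part (+hood sides); scene: window lower-left
run("prn",pr,[.557,-.266,-.138],{"top":(338,196,56,48),"scene":(183,167,75,50)})
E
python3 - <<'E'
import cv2
im=cv2.imread('pics/top0.png')[196:250,338:394]
E
```

```text
dock top [ 0.5392  0.2515 -0.4216] 27.209649159516616
dock scene [ 0.5386  0.2533 -0.4227] 84.80824845506453
prn top [ 0.5593 -0.2688 -0.1486] 2.532963269781008
prn scene [ 0.5581 -0.2648 -0.1392] 126.03338088104262
```

```bash
python3 -m pendant '[[0.2,0.3,0.5,0.006],[0.2,0.3,1,0.006],[0.2,0.3,1.5,0.006],[0.2,0.3,2,0.006],[0.2,0.3,2.2,0.006],[0.2,0.3,2.2,0.006],[0.2,0.3,2.2,0.006]]'; python3 snap.py q2 z
python3 - <<'E'
from ov import *
p,M=now()
P=(.5587,-.267,-.144)
S=packsegs(p,M,ox=-.002)+[top(*P,.022,(0,0,255),.0575,.055),top(*P,.075,(0,200,0),.0205,.0315)]
draw('pics/scene_q2.png','scene',(185,135,65,75),9,S,'pics/k.png')
E
```

```text
time_s: 13.55
eef_pos: [0.5602, -0.2659, 0.1389]
tcp_rot: [[0.145, 0.989, -0.002], [0.989, -0.145, -0.0], [-0.0, -0.002, -1.0]]
wrist_force: [0.3, 0.4, -1.3]
opening: 0.0275
13.55 [ 0.5602 -0.2659  0.1389] [[0.14513995903888866, 0.989409260460048, -0.0019255145002766223], [0.9894110550987777, -0.14514045032347142, -0.00011716750193945095], [-0.00039539665311841786, -0.0018881196468945257, -0.9999981393311117]] [ 0.301   0.3716 -1.2675]
top crop 335 183 tcp px [375.0568 223.4625]
scene crop 171 113 tcp px [211.3945 153.7715]
```

View pics/k.png

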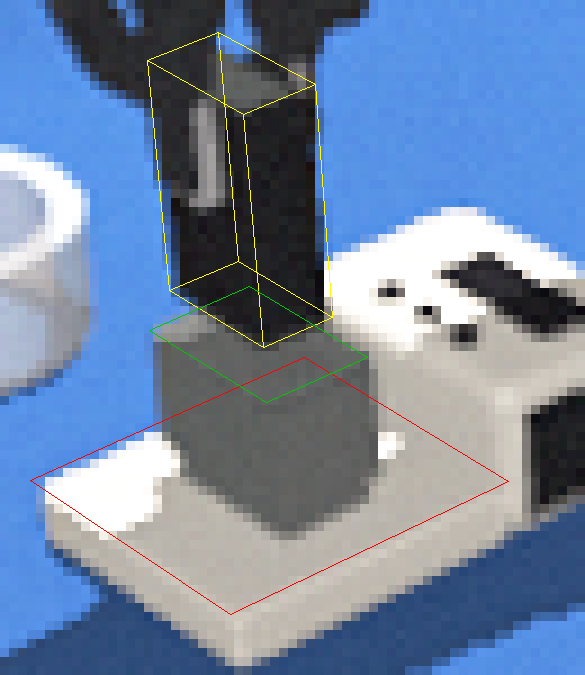

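View pics/z_q2.png

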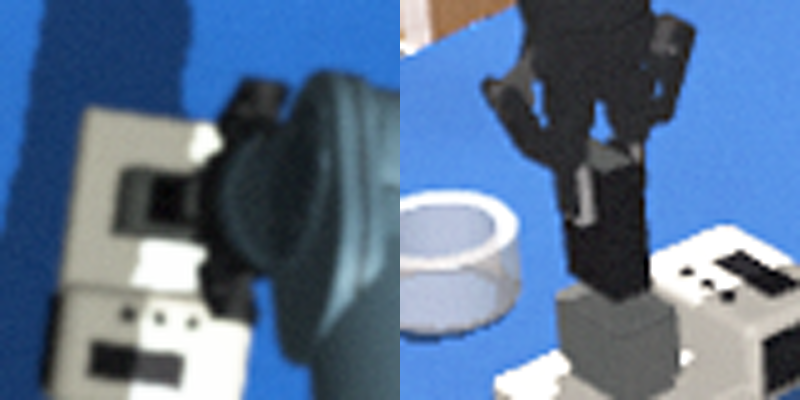

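```bash
python3 -m pendant '[[0.1,-0.1,0.3,0],[0.1,-0.1,0.5,0],[0.1,-0.1,0.7,0],[0.1,-0.1,0.9,0],[0.1,-0.1,0.9,0]]';python3 -m pendant '[[0,0,0.1,0],[0,0,0.2,0],[0,0,0.3,0],[0,0,0.3,0]]'; python3 -m pendant '[[0,0,0.1,0],[0,0,0.2,0],[0,0,0.3,0],[0,0,0.3,0]]'
```

```text
time_s: 14.28
eef_pos: [0.5592, -0.2648, 0.1297]
tcp_rot: [[0.145, 0.989, -0.002], [0.989, -0.145, -0.0], [-0.0, -0.002, -1.0]]
wrist_force: [-0.3, -0.1, -1.6]
opening: 0.0276
time_s: 14.78
eef_pos: [0.5591, -0.2648, 0.1266]
tcp_rot: [[0.145, 0.989, -0.002], [0.989, -0.145, 0.0], [-0.0, -0.002, -1.0]]
wrist_force: [0.0, -1.2, -2.0]
opening: 0.0276
time_s: 15.28
eef_pos: [0.5591, -0.2647, 0.1235]
tcp_rot: [[0.145, 0.989, -0.002], [0.989, -0.145, 0.0], [-0.0, -0.002, -1.0]]
wrist_force: [0.1, 0.5, -2.1]
opening: 0.0279
```

```bash
for i in 1 2 3; do python3 -m pendant '[[0,0,0.1,0],[0,0,0.2,0],[0,0,0.3,0],[0,0,0.3,0]]' | grep -E "eef|wrist"; done; python3 snap.py q3 z
```

```text
eef_pos: [0.559, -0.2647, 0.1204]
wrist_force: [0.1, 0.1, -1.9]
eef_pos: [0.5589, -0.2647, 0.1172]
wrist_force: [0.3, -0.5, -1.9]
eef_pos: [0.5588, -0.2646, 0.1141]
wrist_force: [0.0, 0.2, -2.1]
16.775 [ 0.5588 -0.2646  0.1141] [[0.14511124555814492, 0.9894102430087987, -0.0031776472166704355], [0.9894153410236356, -0.14511081051242974, 0.00036826554048537336], [-9.674526523024864e-05, -0.0031974523758107306, -0.9999948834562393]] [ 0.0285  0.2173 -2.0505]
top crop 332 183 tcp px [372.5688 223.978 ]
scene crop 172 121 tcp px [212.6974 161.2824]
```

View pics/z_q3.png

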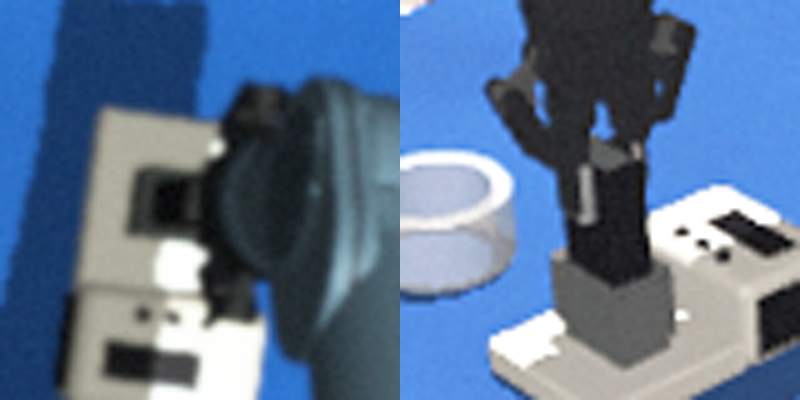

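```bash
for i in 1 2 3 4; do python3 -m pendant '[[0,0,0.1,0],[0,0,0.2,0],[0,0,0.3,0],[0,0,0.3,0]]' | grep -E "eef|wrist"; done
```

```text
eef_pos: [0.5588, -0.2646, 0.1111]
wrist_force: [-0.9, 0.0, -1.8]
eef_pos: [0.5587, -0.2646, 0.108]
wrist_force: [-0.3, -0.0, -1.9]
eef_pos: [0.5587, -0.2646, 0.1049]
wrist_force: [0.2, -0.5, -1.8]
eef_pos: [0.5586, -0.2646, 0.1018]
wrist_force: [0.3, -0.3, -2.1]
```

```bash
for i in 1 2 3; do python3 -m pendant '[[0,0,0.1,0],[0,0,0.2,0],[0,0,0.2,0]]' | grep -E "eef|wrist"; done
```

```text
eef_pos: [0.5585, -0.2645, 0.0996]
wrist_force: [-0.4, 0.4, -1.5]
eef_pos: [0.5584, -0.2645, 0.0975]
wrist_force: [0.4, 0.1, -2.1]
eef_pos: [0.5583, -0.2644, 0.0954]
wrist_force: [-0.4, -0.4, -1.7]
```

```bash
for i in 1 2 3 4; do python3 -m pendant '[[0,0,0.1,0],[0,0,0.15,0],[0,0,0.15,0]]' | grep -E "eef|wrist"; done
```

```text
eef_pos: [0.5584, -0.2645, 0.0942]
wrist_force: [-1.4, 1.3, 3.3]
eef_pos: [0.5584, -0.2645, 0.0928]
wrist_force: [-1.4, 0.8, 3.5]
eef_pos: [0.5584, -0.2645, 0.0912]
wrist_force: [-2.5, 0.0, 3.4]
eef_pos: [0.5585, -0.2645, 0.0897]
wrist_force: [-2.4, -0.2, 4.8]
```

```bash
for i in 1 2 3 4; do python3 -m pendant '[[0,0,0.05,0],[0,0,0.1,0],[0,0,0.1,0]]' | grep -E "eef|wrist|open"; done
```

```text
eef_pos: [0.5585, -0.2645, 0.0888]
wrist_force: [-2.1, 1.1, 5.3]
opening: 0.0277
eef_pos: [0.5585, -0.2645, 0.0879]
wrist_force: [-1.8, 0.9, 5.8]
opening: 0.0276
eef_pos: [0.5585, -0.2646, 0.0873]
wrist_force: [-3.3, 0.2, 7.0]
opening: 0.0278
eef_pos: [0.5585, -0.2646, 0.0873]
wrist_force: [-3.8, 2.0, 12.5]
opening: 0.028
```

```bash
python3 -m pendant '[[0,0,0.05,0],[0,0,0.05,0]]' | grep -E "eef|wrist|open"; python3 -m pendant '[[0,0,0,0],[0,0,0,0]]' 0.24 20| grep -E "eef|wrist|open"; python3 -m pendant '[[0,0,0,0],[0,0,0,0]]' 0.14 20| grep -E "eef|wrist|open"; python3 -m pendant '[[0,0,0,0],[0,0,0,0],[0,0,0,0],[0,0,0,0]]' -1| grep -E "eef|wrist|open"; python3 snap.py r1 z
```

```text
eef_pos: [0.5585, -0.2646, 0.0873]
wrist_force: [-3.3, 1.3, 8.0]
opening: 0.0273
eef_pos: [0.5583, -0.2646, 0.0868]
wrist_force: [-0.4, 0.4, 0.7]
opening: 0.0324
eef_pos: [0.5583, -0.2645, 0.0866]
wrist_force: [-0.3, 0.1, -1.0]
opening: 0.0369
eef_pos: [0.5583, -0.2646, 0.0866]
wrist_force: [0.5, 0.7, 0.9]
opening: 0.0851
24.25 [ 0.5583 -0.2646  0.0866] [[0.14536541131857508, 0.9893679408021296, -0.004469329383149984], [0.989377967676936, -0.14536559119945797, 0.00028630523551470663], [-0.0003664254867445843, -0.0044634749003032055, -0.9999899715118032]] [0.538  0.7428 0.8692]
top crop 330 184 tcp px [370.3797 224.1639]
scene crop 173 129 tcp px [213.5196 169.4473]
```

View pics/z_r1.png

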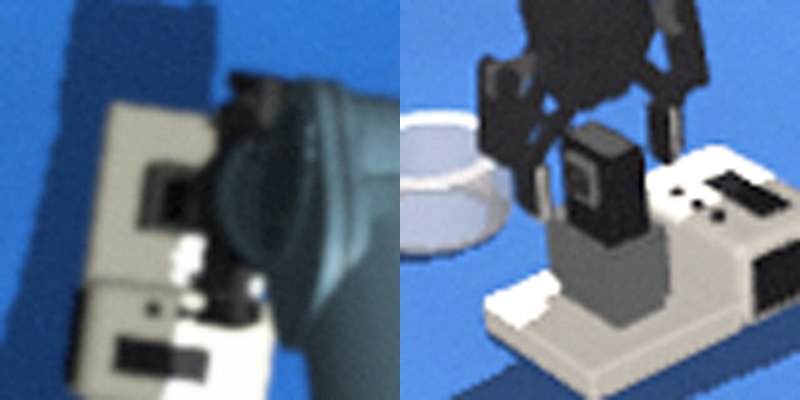

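```bash
python3 -m pendant '[[0,0,-1,0],[0,0,-2,0],[0,0,-3,0],[0,0,-4,0],[0,0,-5,0],[0,0,-6,0],[0,0,-6,0]]' | grep -E "eef|wrist|open"; python3 -m pendant '[[0,0,0,0],[0,0,0,0],[0,0,0,0],[0,0,0,0],[0,0,0,0],[0,0,0,0]]' 1 40| grep -E "eef|wrist|open"; python3 snap.py r2 z;  python3 -m pendant '[[0,0,0.3,0],[0,0,0.6,0],[0,0,0.9,0],[0,0,1.2,0],[0,0,1.2,0]]'| grep -E "eef|wrist|open"
```

```text
eef_pos: [0.5592, -0.2648, 0.1477]
wrist_force: [-0.3, -0.6, -0.9]
opening: 0.0853
eef_pos: [0.5592, -0.2648, 0.1476]
wrist_force: [0.1, -0.2, 0.4]
opening: 0.0003
25.975 [ 0.5592 -0.2648  0.1476] [[0.14538926003438862, 0.9893701120023723, -0.0029571173575713323], [0.9893742199592593, -0.1453909358112672, -0.00035869754817926614], [-0.0007848226933382147, -0.0028735449078691527, -0.9999955633866593]] [ 0.1292 -0.1813  0.4034]
top crop 335 183 tcp px [375.3985 223.7978]
scene crop 171 111 tcp px [211.7023 151.0526]
eef_pos: [0.559, -0.2647, 0.1353]
wrist_force: [-0.6, -0.1, 0.5]
opening: -0.0002
```

View pics/z_r2.png

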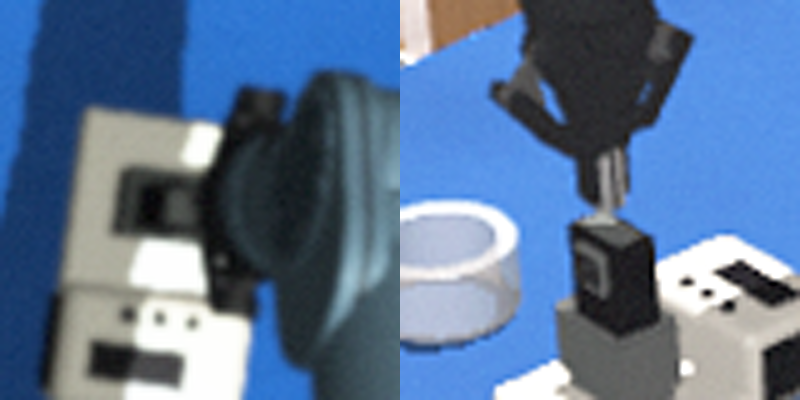

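The pack stands in the socket with the shut fingers centred above it. I'll lower to feel its top.

```bash
for i in 1 2 3 4 5 6; do python3 -m pendant '[[0,0,0.1,0],[0,0,0.2,0],[0,0,0.2,0]]' | grep -E "eef|wrist"; done
```

```text
eef_pos: [0.5589, -0.2647, 0.1333]
wrist_force: [0.4, -0.9, -0.2]
eef_pos: [0.5589, -0.2647, 0.1312]
wrist_force: [-0.2, -0.2, 0.0]
eef_pos: [0.5592, -0.2648, 0.1296]
wrist_force: [-0.7, -0.9, 5.3]
eef_pos: [0.5593, -0.2648, 0.1278]
wrist_force: [-1.0, 0.6, 5.4]
eef_pos: [0.5594, -0.2649, 0.126]
wrist_force: [0.4, 0.3, 5.1]
eef_pos: [0.5596, -0.2649, 0.1243]
wrist_force: [-1.1, 0.7, 5.8]
```

```bash
for i in 1 2 3 4 5; do python3 -m pendant '[[0,0,0.05,0],[0,0,0.1,0],[0,0,0.1,0]]' | grep -E "eef|wrist"; done
```

```text
eef_pos: [0.5599, -0.2649, 0.1236]
wrist_force: [-1.8, -0.4, 6.0]
eef_pos: [0.5602, -0.265, 0.123]
wrist_force: [-1.0, -1.0, 6.1]
eef_pos: [0.5609, -0.2651, 0.1228]
wrist_force: [-0.2, 0.1, 6.5]
eef_pos: [0.5618, -0.2653, 0.1229]
wrist_force: [-0.5, -0.1, 8.4]
eef_pos: [0.5628, -0.2654, 0.123]
wrist_force: [-0.9, 0.6, 10.1]
```

```bash
python3 -m pendant '[[0,0,-0.3,0],[0,-0.2,-1,0],[0,-0.4,-1,0],[0,-0.4,-1,0]]' | grep -E "eef|wrist|rot"; python3 snap.py r3 z;python3 - <<'E'
from station import telemetry
o=telemetry.observe();print([round(x,3) for x in o["joint_positions"]])
E
```

```text
eef_pos: [0.5583, -0.2648, 0.1327]
tcp_rot: [[0.145, 0.989, 0.004], [0.989, -0.145, -0.003], [-0.002, 0.004, -1.0]]
wrist_force: [-0.1, 0.7, -1.4]
31.325 [ 0.5583 -0.2648  0.1327] [[0.145366098450366, 0.9893710964413661, 0.003678443655646696], [0.989375044813622, -0.14535568316684025, -0.0029573757192217216], [-0.00239125936735825, 0.004069262526605027, -0.9999888614285299]] [-0.077   0.7118 -1.3588]
top crop 334 184 tcp px [374.1519 224.1387]
scene crop 172 115 tcp px [212.3088 155.5326]
[np.float64(0.614), np.float64(0.622), np.float64(-0.343), np.float64(1.691), np.float64(0.261), np.float64(0.87), np.float64(0.015)]
```

View pics/z_r3.png

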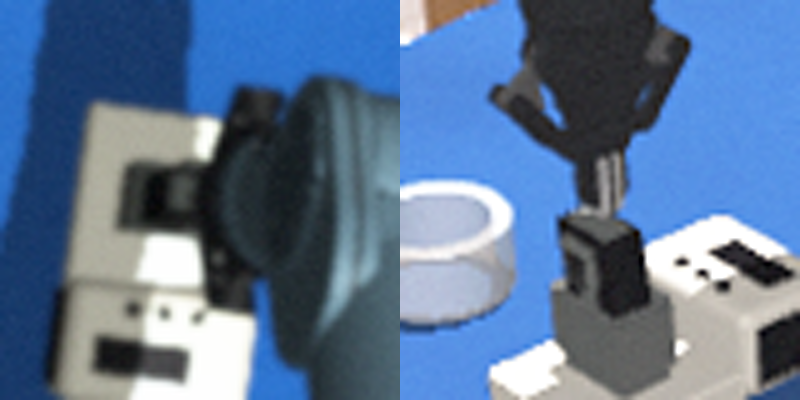

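```bash
python3 - <<'E'
import cv2,numpy as np
o=[]
for t in('r2','r3'):
    a=cv2.imread(f'pics/scene_{t}.png')[145:205,190:240]
    o.append(cv2.resize(a,None,fx=8,fy=8,interpolation=cv2.INTER_NEAREST))
cv2.imwrite('pics/m.png',np.hstack(o))
E
```

```text
(no output)
```

View pics/m.png

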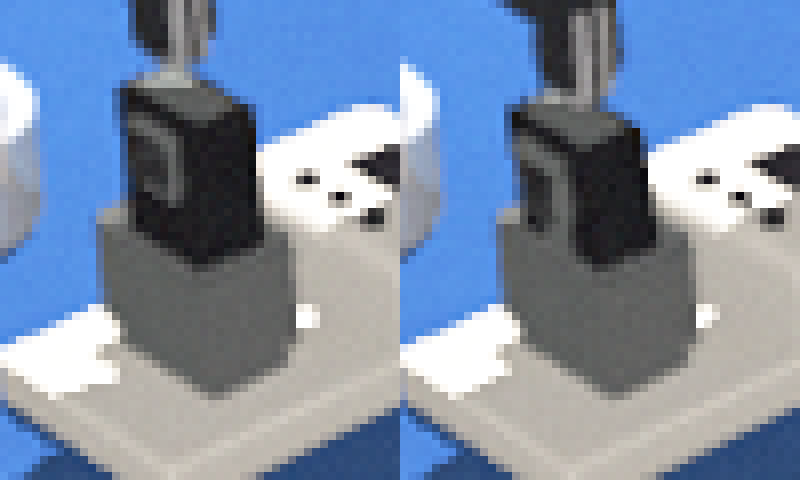

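```bash
python3 -m pendant '[[0,-0.25,0.2,0],[0,-0.25,0.4,0],[0,-0.25,0.5,0],[0,-0.25,0.5,0]]' | grep -E "eef|wrist";for i in 1 2 3 4; do python3 -m pendant '[[0,0,0.1,0],[0,0,0.15,0],[0,0,0.15,0]]' | grep -E "eef|wrist"; done
```

```text
eef_pos: [0.556, -0.2643, 0.1275]
wrist_force: [-0.6, 0.3, 0.9]
eef_pos: [0.556, -0.2643, 0.126]
wrist_force: [0.7, 0.4, -0.1]
eef_pos: [0.5562, -0.2645, 0.1252]
wrist_force: [-1.4, 1.1, 6.4]
eef_pos: [0.5562, -0.2646, 0.1246]
wrist_force: [-2.4, 1.2, 8.0]
eef_pos: [0.5561, -0.2646, 0.1241]
wrist_force: [-2.9, 1.5, 9.9]
```

```bash
for i in 1 2 3 4; do python3 -m pendant '[[0,-0.02,0.15,0],[0,-0.03,0.25,0],[0,-0.03,0.25,0]]' | grep -E "eef|wrist"; done
```

```text
eef_pos: [0.5562, -0.2647, 0.1238]
wrist_force: [-6.2, 2.6, 17.4]
eef_pos: [0.5562, -0.2647, 0.1238]
wrist_force: [-7.8, 3.2, 20.1]
eef_pos: [0.5563, -0.2647, 0.1238]
wrist_force: [-7.5, 2.8, 20.2]
eef_pos: [0.5563, -0.2647, 0.1238]
wrist_force: [-5.9, 2.4, 19.9]
```

```bash
python3 -m pendant '[[0,0,-0.3,0],[0,0,-0.8,0],[0,0,-2,0],[0,0,-4,0],[0,0,-7,0],[0,0,-10,0],[0,0,-10,0]]' | grep -E "eef|wrist|rot"; python3 snap.py r4 z;python3 - <<'E'
import cv2,numpy as np
o=[]
for t in('r2','r4'):
    a=cv2.imread(f'pics/scene_{t}.png')[145:205,190:240]
    o.append(cv2.resize(a,None,fx=8,fy=8,interpolation=cv2.INTER_NEAREST))
cv2.imwrite('pics/m2.png',np.hstack(o))
E
```

```text
eef_pos: [0.5577, -0.2646, 0.2276]
tcp_rot: [[0.146, 0.989, 0.011], [0.989, -0.146, -0.01], [-0.008, 0.012, -1.0]]
wrist_force: [-0.7, 0.0, -0.1]
35.8 [ 0.5577 -0.2646  0.2276] [[0.14608821829700058, 0.9892105794639594, 0.010984623406631238], [0.9892375239987248, -0.1459820694522549, -0.009917485130290215], [-0.008206923155505818, 0.012315229393505404, -0.9998904847718597]] [-0.6697  0.019  -0.1315]
top crop 342 184 tcp px [382.6689 224.2537]
scene crop 169 85 tcp px [209.9958 125.3194]
```

View pics/m2.png

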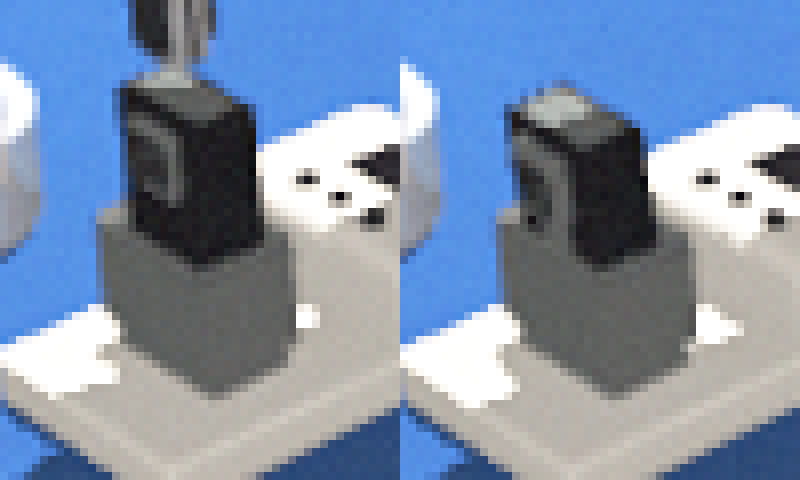

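```bash
python3 - <<'E'
from ov import *
def pk(x,y,a,z0,t,col,b=(-.09,0)):
    # tilt t about pack y (lean +x), pivot at underside
    Ry=np.array([[np.cos(t),0,np.sin(t)],[0,1,0],[-np.sin(t),0,np.cos(t)]])
    Q=R(a)@Ry;L=[]
    r=lambda z:np.array([[s*.014,u*.025,z] for s,u in((1,1),(1,-1),(-1,-1),(-1,1))])
    T=lambda P:np.asarray(P)@Q.T+[x,y,z0]
    L.append((T(r(.084)),col))
    for s,u in((1,1),(1,-1),(-1,1)):L.append((T([[s*.014,u*.025,.045],[s*.014,u*.025,.084]]),col))
    L.append((T([[.021,u*.013,z] for u,z in((1,.05),(1,.078),(-1,.078),(-1,.05))]),(255,255,0)))
    return L
draw('pics/scene_r2.png','scene',(195,145,45,45),9,pk(.558,-.2655,-.145,.046,0,(0,0,255)),'pics/n1.png')
draw('pics/scene_r4.png','scene',(195,145,45,45),9,pk(.558,-.2655,-.145,.040,0,(0,0,255)),'pics/n2.png')
draw('pics/scene_r4.png','scene',(195,145,45,45),9,pk(.557,-.2655,-.145,.040,.07,(0,0,255)),'pics/n3.png')
cv2.imwrite('pics/n.png',np.hstack([cv2.imread(f'pics/n{i}.png')[:,:266] for i in(1,2,3)]))
E
```

```text
(no output)
```

View pics/n.png

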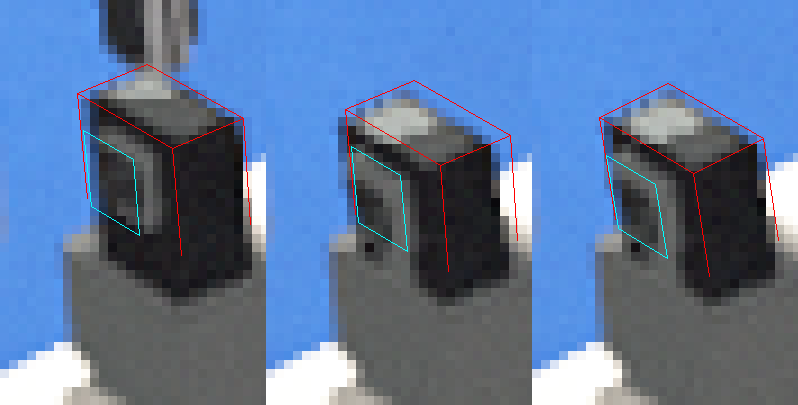

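```bash
python3 - <<'E'
import cv2,numpy as np
o=[]
for t in('r2','r4'):
    a=cv2.imread(f'pics/top_{t}.png')[205:245,350:395]
    o.append(cv2.resize(a,None,fx=8,fy=8,interpolation=cv2.INTER_NEAREST))
cv2.imwrite('pics/m3.png',np.hstack(o))
E
```

```text
(no output)
```

View pics/m3.png

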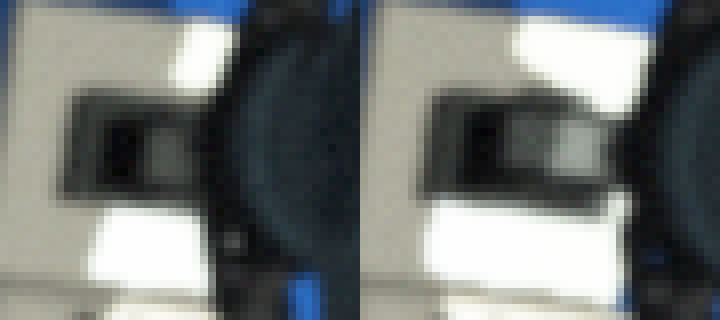

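```bash
python3 -m pendant '[[0,-0.2,2,0],[0,-0.3,4,0],[0,-0.3,6,0],[0,-0.3,7.5,0],[0,-0.3,8.8,0],[0,-0.3,9.6,0],[0,-0.3,9.6,0]]' | grep -E "eef|wrist"; python3 -m pendant '[[0,0,0.2,0],[0,0,0.4,0],[0,-0.03,0.5,0],[0,-0.06,0.6,0]]' | grep -E "eef|wrist|rot"; python3 -m pendant '[[0,-0.1,0.1,0],[0,-0.15,0.2,0]]' | grep -E "eef|wrist"
```

```text
eef_pos: [0.5532, -0.2643, 0.1279]
wrist_force: [-0.7, 0.3, 1.6]
eef_pos: [0.5535, -0.2644, 0.1239]
tcp_rot: [[0.146, 0.989, 0.007], [0.989, -0.146, -0.009], [-0.007, 0.008, -1.0]]
wrist_force: [-4.8, 2.1, 16.3]
eef_pos: [0.5531, -0.2644, 0.1238]
wrist_force: [-3.2, 1.0, 15.7]
```

```bash
python3 -m pendant '[[0,-0.15,0.1,0],[0,-0.25,0.2,0],[0,-0.3,0.3,0]]' | grep -E "eef|wrist";python3 -m pendant '[[0,-0.15,0.1,0],[0,-0.25,0.2,0],[0,-0.3,0.3,0]]' | grep -E "eef|wrist"
```

```text
eef_pos: [0.5515, -0.2642, 0.1234]
wrist_force: [-4.4, 3.8, 20.0]
eef_pos: [0.55, -0.2639, 0.123]
wrist_force: [-4.9, 2.6, 22.2]
```

```bash
python3 -m pendant '[[0,0,-0.3,0],[0,0,-0.8,0],[0,0,-2,0],[0,0,-5,0],[0,0,-10,0],[0,0,-14,0],[0,0,-14,0]]' | grep -E "eef|wrist"; python3 snap.py r5 z;python3 - <<'E'
import cv2,numpy as np
o=[]
for t in('r2','r4','r5'):
    a=cv2.imread(f'pics/scene_{t}.png')[145:205,195:238]
    o.append(cv2.resize(a,None,fx=6,fy=6,interpolation=cv2.INTER_NEAREST))
cv2.imwrite('pics/m4.png',np.hstack(o))
o=[cv2.resize(cv2.imread(f'pics/top_{t}.png')[205:245,350:395],None,fx=8,fy=8,interpolation=cv2.INTER_NEAREST) for t in('r4','r5')]
cv2.imwrite('pics/m5.png',np.hstack(o))
E
```

```text
eef_pos: [0.55, -0.2629, 0.2672]
wrist_force: [-0.2, 0.2, -1.4]
39.15 [ 0.55   -0.2629  0.2672] [[0.14628523706647828, 0.9890116636274108, 0.021367232514898214], [0.9891724151039231, -0.14598373520402141, -0.015055970687890672], [-0.011771262204058665, 0.023338343232193033, -0.9996583211884448]] [-0.1582  0.1991 -1.3535]
top crop 346 187 tcp px [386.0776 227.2182]
scene crop 171 71 tcp px [211.3227 111.3263]
```

View pics/m4.png

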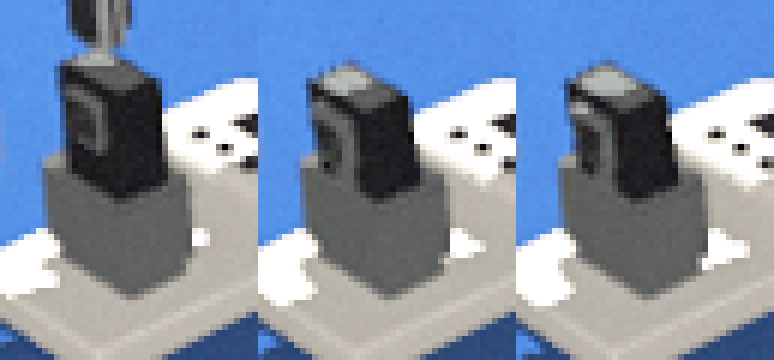

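View pics/m5.png

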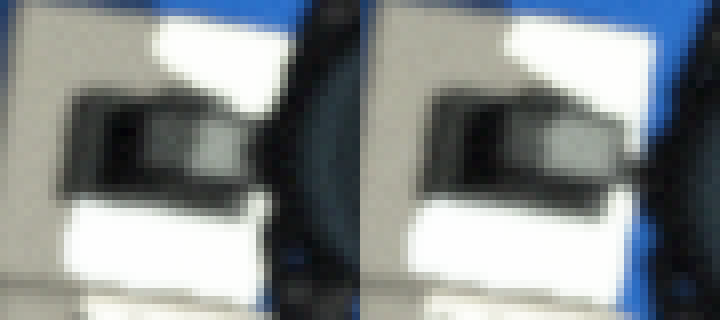

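```bash
python3 -m pendant '[[0,-4,-2,0],[0,-8,-4,0],[0,-12,-5,0],[0,-12,-5,0],[0,-12,-5,0]]' | grep -E "time|eef|wrist"; python3 snap.py r6 z; python3 - <<'E'
import cv2,numpy as np
a=cv2.resize(cv2.imread('pics/scene_r6.png')[145:205,190:240],None,fx=8,fy=8,interpolation=cv2.INTER_NEAREST)
b=cv2.resize(cv2.imread('pics/top_r6.png')[200:248,350:390],None,fx=10,fy=10,interpolation=cv2.INTER_NEAREST)
cv2.imwrite('pics/m6.png',np.hstack([a,b]))
E
```

```text
time_s: 39.88
eef_pos: [0.4283, -0.244, 0.3104]
wrist_force: [0.2, -0.1, 0.1]
39.875 [ 0.4283 -0.244   0.3104] [[0.1462188371567751, 0.9891519966563654, 0.014084714098846018], [0.9892065797154304, -0.1460604263458189, -0.011691642458518453], [-0.00950759213579947, 0.015642230224726453, -0.9998324491260404]] [ 0.248  -0.0804  0.0565]
top crop 343 237 tcp px [383.5639 277.3002]
scene crop 205 44 tcp px [245.3531  84.7078]
```

View pics/m6.png

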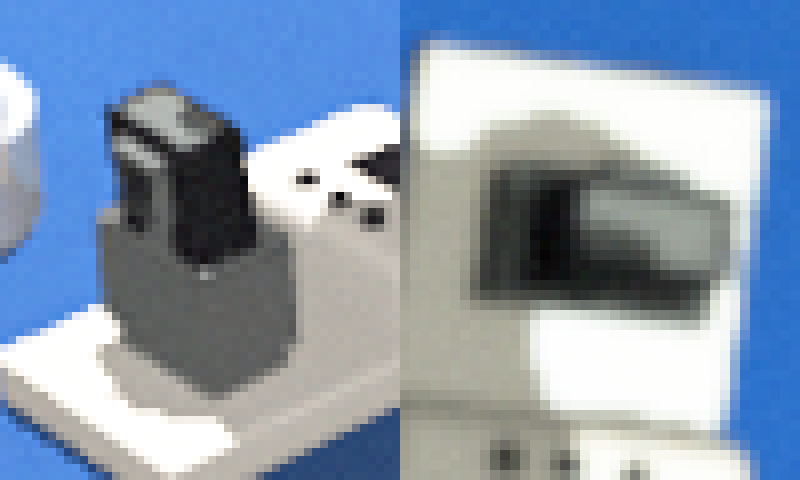

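View pics/scene_r6.png

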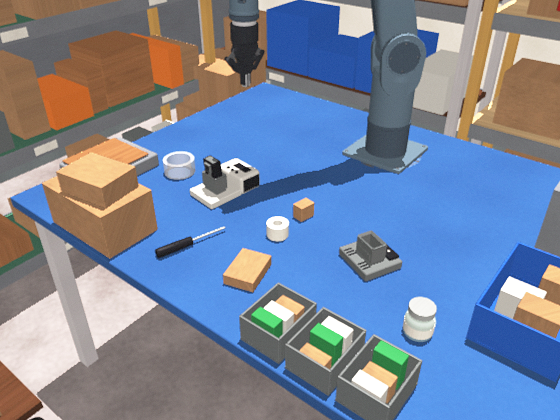

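```bash
python3 - <<'E'
from h import *
print(ray("top",350+25.5-.5,200+22.5-.5,.124))
# deck overlay check of top bias: deck +x corners
print(ray("top",350+2-.5,200+4.3-.5,.022),ray("top",350+37.2-.5,200+10-.5,.022))
c=np.array([[.0575,.055,0],[.0575,-.055,0]])@R(-.145).T+[.558,-.2655,0];print(c)
from ov import *
E
```

```text
[ 0.5645 -0.2694  0.124 ]
[ 0.623  -0.2201  0.022 ] [ 0.605  -0.3315  0.022 ]
[[ 0.6228 -0.2194  0.    ]
 [ 0.6069 -0.3282  0.    ]]
```

```bash
python3 -m pendant '[[0,4,0,0],[0,8,0,0],[0,12.9,2,0],[0,12.9,6,0],[0,12.9,11,0],[0,12.9,15,0],[0,12.9,17,0],[0,12.9,17.9,0],[0,12.9,17.9,0],[0,12.9,17.9,0]]' | grep -E "eef|wrist"; for i in 1 2 3 4 5 6; do python3 -m pendant '[[0,0,0.1,0],[0,0,0.1,0]]' | grep -E "eef|wrist"; done
```

```text
eef_pos: [0.5601, -0.265, 0.1349]
wrist_force: [-0.4, -1.1, 0.8]
eef_pos: [0.5605, -0.2652, 0.1347]
wrist_force: [-0.2, -0.5, 0.6]
eef_pos: [0.5605, -0.2653, 0.1337]
wrist_force: [-0.2, -0.0, -0.2]
eef_pos: [0.5604, -0.2652, 0.1325]
wrist_force: [0.1, 0.4, 0.2]
eef_pos: [0.5603, -0.2652, 0.1314]
wrist_force: [-0.1, 0.4, -0.3]
eef_pos: [0.5603, -0.2652, 0.1303]
wrist_force: [-0.6, -1.1, 0.5]
eef_pos: [0.5602, -0.2652, 0.1292]
wrist_force: [-0.9, 0.7, -0.4]
```

```bash
python3 -m pendant '[[0,0,0.2,0],[0,0,0.2,0]]' | grep -E "eef|wrist"; for i in 1 2 3 4 5 6 7; do python3 -m pendant '[[0,0,0.05,0],[0,0,0.05,0]]' | grep -E "eef|wrist"; done
```

```text
eef_pos: [0.5601, -0.2652, 0.1269]
wrist_force: [0.5, -0.8, -0.1]
eef_pos: [0.5601, -0.2651, 0.1264]
wrist_force: [-0.1, -0.7, 0.0]
eef_pos: [0.5601, -0.2652, 0.1259]
wrist_force: [0.2, -0.7, 0.2]
eef_pos: [0.5601, -0.2652, 0.1255]
wrist_force: [-0.0, -0.6, 0.7]
eef_pos: [0.5603, -0.2652, 0.1254]
wrist_force: [-1.2, 0.1, 4.1]
eef_pos: [0.5604, -0.2653, 0.1253]
wrist_force: [-1.5, 0.6, 6.3]
eef_pos: [0.5604, -0.2653, 0.1253]
wrist_force: [-2.6, -0.3, 6.7]
eef_pos: [0.5604, -0.2653, 0.1253]
wrist_force: [-3.0, 0.4, 6.6]
```

```bash
python3 -m pendant '[[0,0,-0.3,0],[0,-0.8,-0.3,0],[0,-0.8,-0.3,0]]' | grep -E "time|eef|wrist"; python3 -m pendant '[[0,0,0.4,0],[0,-0.05,0.6,0],[0,-0.15,0.8,0],[0,-0.25,0.9,0],[0,-0.35,1.0,0]]' | grep -E "time|eef|wrist"
```

```text
time_s: 45.1
eef_pos: [0.5513, -0.2641, 0.1278]
wrist_force: [-0.1, -0.7, -0.6]
time_s: 45.72
eef_pos: [0.5517, -0.2645, 0.1235]
wrist_force: [-8.7, 3.4, 44.2]
```

```bash
python3 -m pendant '[[0,0,-0.2,0],[0,0,-0.5,0],[0,0,-1,0],[0,0,-2,0],[0,0,-5,0],[0,0,-9,0],[0,0,-13,0],[0,-5,-14,0],[0,-10,-14,0],[0,-12,-14,0],[0,-12,-14,0]]' | grep -E "time|eef|wrist"; python3 snap.py r7 z; python3 - <<'E'
import cv2,numpy as np
o=[]
for t in('r6','r7'):
    o.append(cv2.resize(cv2.imread(f'pics/scene_{t}.png')[145:195,193:238],None,fx=5,fy=5,interpolation=cv2.INTER_NEAREST))
    o.append(cv2.resize(cv2.imread(f'pics/top_{t}.png')[200:250,355:390],None,fx=5,fy=5,interpolation=cv2.INTER_NEAREST))
cv2.imwrite('pics/m7.png',np.hstack(o))
E
```

```text
time_s: 47.1
eef_pos: [0.4286, -0.2449, 0.2609]
wrist_force: [0.4, -0.4, 0.4]
47.1 [ 0.4286 -0.2449  0.2609] [[0.14737580931274538, 0.9888309729005786, 0.022218862750101636], [0.9889842116409827, -0.1470107056199878, -0.017265038603397488], [-0.013805794228397502, 0.024518553497460044, -0.9996040418986486]] [ 0.3673 -0.4277  0.3571]
top crop 338 234 tcp px [378.8062 274.6971]
scene crop 205 61 tcp px [245.7269 101.1208]
```

View pics/m7.png

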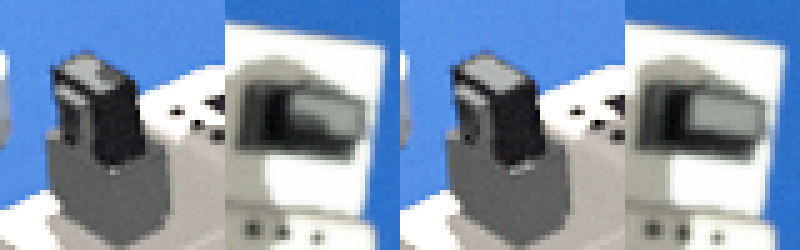

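The pack is in the same place before and after a firm press that bottomed out, so it is standing latched with nothing touching it. I'm handing the job in.

```bash
python3 -c "
from station import env;print(env.close_job())"
```

```text
the job is handed in; nothing more can be done
None
```

I drew the pack straight up out of the charger with its button held in and lowered it into the printer's bay. Then I pressed it home with the shut fingers, and I handed in the job at about 47 s. I think it meets the finish conditions, but the ejector margin is uncertain.

- **Charger:** once the pack was gripped, side loads eased to about 1 N. The draw was free, with a peak of about 3 N, and the lift came to 113 mm.
- **Latching:** the pack did not catch when I first let go; its top was still near 0.130 m. After pressing, its top stayed down at about 0.1255 m. Three more presses left it standing in the same place, with nothing touching it in the last pictures.
- **Press force:** the last press reached 44 N at the wrist, harder than I meant. That is below the 60 N limit, and I backed off at once.
- **Lean:** the pack leans towards its button side by roughly 0.05–0.07 rad, as estimated from the pictures. The clearance in the socket should keep that under the 0.1 rad limit.
- **Ejector travel:** I estimated it only from contact heights, at about 5.0–6 mm against the required 5 mm, so it could be marginal.
- **Bystanders:** none looked moved in the last full picture of the bench; I did not measure them.

The two cameras disagreed by up to about 4 mm on where the printer stood. I aimed between them, and the pack went in with almost no side force until it met the ejector.

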